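Load a lab rocker so its tray stays level

ROBOT

A 6-joint arm with a two-finger parallel gripper is mounted at the origin on the work surface. World frame = base frame: x ahead of the robot, y to its left, z up, the work surface at z = 0. Lengths are in mm, angles in rad, forces in N, time in s.
With the tool pointing down it reaches from about 400 to 925 mm from the base axis. Payload 12.5 kg.
Tool frame: the origin (TCP) lies between the finger pads; the fingertips stand 11 mm ahead of it and the grasp point (between the pads) lies 8 mm behind it; y points along the fingers, x is the direction in which the jaws open and shut, and the axes are right-handed (so a half turn about y gives the same grasp; the last joint's range is limited). The gripper opens to 95 mm and grips with 3 to 60 N. Pads are 20 mm wide; open, the fingers measure 119 mm over their backs; the gripper's body (75 mm by 180 mm) begins 59 mm behind the grasp point.
Start: joints at [1.079, 0.491, 1.559, -0, 1.092, -0.106], TCP at [235.172, 579.085, 225.661] pointing down, gripper open.
Joint ranges: [-3.1, 3.1], [-0.84, 2.19], [0.05, 2.79], [-1.13, 4.28], [0.06, 2.93], [-2.69, 2.69]. Speed limits (rad/s): [2.22, 2.22, 2.79, 3.14, 3.14, 3.14].

INTERFACE

Orientations are given as [roll, pitch, yaw] about the fixed x, y, z axes, in that order (R = Rz(yaw) Ry(pitch) Rx(roll)).
In Python, from cell import env gives the robot as it stands.
- The arm moves only by the tool jog_arm, never from a script. Its argument "series" is a list of rows, each an object of numbers: "dx", "dy", "dz": the shift along the world's x, y, z in m; "rx", "ry", "rz": the turn, a rotation vector about the world's x, y, z in degrees; "gripper": the opening, from 0 (shut) to 1 (fully open). A call has 1 to 12 rows; each row shifts and turns the commanded pose from where the row before left it; what a row does not reach is not made up. A row lasts 1/10 s, in which the tool goes at most 50 mm and 8.59 degrees, less where a joint would pass 70% of its speed; a pose out of reach is approached as far as the arm can. A call is refused whole if a number of a shift passes 0.05 or a number of a turn 8.59, either way. A call with a gripper value outside its range is refused whole. The fingers move at their own pace and stop on an object; the grip force is fixed at half the most. Time passes only in rows, so rows that do not move let the fingers close. It gives the time, the measured TCP pose, the force and the opening at its end, in the units of the state.
- env.state(): the state, without advancing time (a new reading comes with each control period).
- env.read_camera(name): name is "scene" or "top"; returns the picture (480x640x3 uint8, red, green, blue); there is no depth.
- env.camera_info(name): a dict with "camera_matrix" (3x3 intrinsics, pixels), "R" (3x3) and "t" (3): a world point X has camera coordinates R X + t. Camera axes: x right, y down, z forward; pixel columns grow to the right and rows downward; lengths in mm; the calibration is good to about 2 mm. A picture is of the moment at which its call begins. camera_info takes no time and is no camera call.
- env.job_done(): hands the job in, once; it reports no verdict.
The state is a dict: "t": time; "joints": joint angles; "qvel": joint speeds; "tau": joint torques, N m; "eef_pos": TCP position; "tcp_rot": TCP orientation; "ft_force": force on the tool from outside, world axes, zero at the start; "moment": the same for the moment, N m; "opening": opening from 0.0 (shut) to 1.0 (fully open).
Only numpy, scipy, OpenCV 4.12 (cv2) and the standard library are available. Lean on these libraries where they do the work, as an engineer would, in place of code of your own. Each camera call takes 0.05 s, during which the arm holds its last target.

TASK

Load the rocker with both bottles: gently stand them upright on the blue mat, one on each side of the tray's pivot line and clear of it, the heavier one nearer the line, at distances that let the tray come to rest level. Then slide the dark retaining bar across the tray until it touches both bottles at once, leaving the bottles upright on the mat and the tray level. Leave the beaker, vial rack and tip box alone.

Things in the scene. Friction and masses are not known exactly. Their poses are not given: they have to be found in the camera images.
- amber_bottle: Heavier bottle, amber glass with black cap and pale label, about 450 g (within 3 percent). Body 64 mm diameter (straight sides up to 79 mm), 125 mm tall overall; cap 40 mm diameter, the top 28 mm, above a 28 mm neck that begins 95 mm up. Stands upright on the bench to one side of the rocker. Origin at the centre of its base, z up along its axis.
- white_bottle: Lighter bottle, white plastic with blue cap and grey band, about 300 g (within 3 percent). Body 54 mm diameter (straight sides up to 69 mm), 115 mm tall overall; cap 36 mm diameter, the top 28 mm, above a 28 mm neck that begins 85 mm up. Stands upright on the bench on the other side of the rocker. Origin at the centre of its base, z up along its axis.
- tray (a joint): Tilt of the rocker's tray about its pivot line, rad. 0 is level; positive raises the tray's +y side. It stops at +-0.12. The empty tray rests level on a soft centring spring (1.6 N m/rad; about 1.15 net with both bottles aboard, which stand above the pivot): a single bottle, or two that balance badly, tip it to a stop.
- tray_mid (a point): Middle of the tray's top, on the pivot line (white stripe on the mat), 16 mm over the axis, 100 mm over the bench when level. Turns with the tray: x along the pivot line, away from the bar's starting end; y along the tray's long side; z out of it. Aluminium tray 200 (x) by 340 (y). Flush blue mat: x -25 to 90, y -150 to 150. Side rails at y = +-167, 32 high; rim at x = 97, 10 high.
- bar (a joint): Travel of the retaining bar along the tray's +x, m: 0 fully back at the tray's -x end, 0.11 at the other stop. Starts at 0 to 0.02; moves with about 1.5 N of friction and stays where it is left. It runs in guides and cannot turn.
- bar_face (a point): Middle of the bar's straight front face, the face that meets the bottles; same axes as the tray middle. It lies at tray x = -75 mm + travel, y = 0, 32 mm above the mat. The dark steel bar is 326 mm long in y, 12 mm thick in x (behind the face), 14 mm high.
- bar_handle (a point): Top middle of the red upright handle plate fixed to the bar, 60 mm behind the bar's face (towards -x); same axes. The plate is 10 mm thick in x, 50 mm wide in y, 55 mm high. Can be pinched across its thickness from above or pushed.
- beaker: Bystander: open green glass beaker, 70 mm diameter, 90 mm tall, origin at the centre of its base.
- vial_rack: Bystander: green rack of capped vials, 70 by 160 mm, 78 mm tall, origin at the centre of its base.
- tip_box: Bystander: closed orange box with grey lid, 89 by 124 mm, 50 mm tall, origin at the centre of its base.
Things that resemble listed ones, but are neither listed nor needed, are in the scene too. Several things look just like the amber_bottle: the one meant starts farthest to the robot's left.

How it is judged (in metres and radians):
On the way:
1. both bottles stand on the mat, one on each side of the pivot line, let go, and the tray is level (x of amber_bottle in the frame of tray_mid between -0.005 and 0.085 m and z of amber_bottle in the frame of tray_mid between -0.006 and 0.008 m and angle between each of amber_bottle, white_bottle's own z axis and vertical below 0.1 rad and x of white_bottle in the frame of tray_mid between -0.005 and 0.085 m and z of white_bottle in the frame of tray_mid between -0.006 and 0.008 m and ((y of amber_bottle in the frame of tray_mid between 0.025 and 0.14 m and y of white_bottle in the frame of tray_mid between -0.14 and -0.025 m) or (y of white_bottle in the frame of tray_mid between 0.025 and 0.14 m and y of amber_bottle in the frame of tray_mid between -0.14 and -0.025 m)) and value of joint tray between -0.04 and 0.04 rad and contact force between the fingers and amber_bottle below 0.2 N and contact force between the fingers and white_bottle below 0.2 N), for 0.3 s.
At the end, for the whole second after the job is handed in: Both bottles upright on the blue mat (centres at least 20 mm inside its near and 5 mm inside its far edge), on opposite sides of the pivot line, centres 25 to 140 mm from it; tray within 0.04 rad of level; bar face within 4.5 mm of both bottles; all released and at rest (all of step 1 and x of amber_bottle in the frame of bar_face below 0.0365 m and x of white_bottle in the frame of bar_face below 0.0315 m and linear speed of each of amber_bottle, white_bottle below 0.02 m/s); the robot touches nothing.
It fails at once if a bottle is knocked over (angle between any of amber_bottle, white_bottle's own z axis and vertical above 0.6 rad).
It fails at once if a bottle is dropped (moves faster than 0.7 m/s out of the fingers) ((linear speed of amber_bottle above 0.7 m/s and contact force between the fingers and amber_bottle below 0.05 N) or (linear speed of white_bottle above 0.7 m/s and contact force between the fingers and white_bottle below 0.05 N)).
It fails at once if the beaker, vial rack or tip box is moved by more than 30 mm (distance of any of beaker, vial_rack, tip_box from where it was at the start of the episode above 0.03 m).
It also fails if it takes over 64 s, if anything falls off the work surface, if the arm or the gripper's body presses on something with over 40 N, if the wrist force passes 120 N, or if a joint passes its speed limit or range.

## Working session

There is one attempt and no reset: what is moved stays moved. The work goes in short steps, Python scripts to look and compute and a tool call to move; the robot and the scene stay as the last step left them, time stands still between calls to the robot, and variables do not carry over. Pictures are saved under pics/ and viewed, and the job is handed in when it is done.

Besides the shell and the picture viewer there is one more tool, called after ">>>" by a JSON object that holds its "op" and its "data", one argument or row to a line. jog_arm: Moves the arm, as the interface text tells. Its arguments: {"type":"object","properties":{"series":{"type":"array"}},"required":["series"]}

```bash
mkdir -p pics; python3 - <<'E'
from cell import env
import cv2,json
print(env.state())
for n in("scene","top"):
    im=env.read_camera(n); cv2.imwrite(f"pics/{n}0.png",im[:,:,::-1])
    c=env.camera_info(n); print(n,{k:[list(map(float,r)) if hasattr(r,'__len__') else float(r) for r in v] for k,v in c.items() if k in("camera_matrix","R","t")})
E
```

```text
{'t': 0.0, 'joints': array([ 1.07942583e+00,  4.91555458e-01,  1.55949103e+00,  1.17212162e-05,
        1.09166950e+00, -1.05598404e-01]), 'qvel': array([-3.60489048e-04,  6.71537660e-04,  2.90544973e-04,  1.29189982e-04,
       -7.20240951e-05, -9.27568488e-04]), 'tau': array([-2.47695170e-03, -6.12673616e+01, -2.58168054e+01,  6.90575852e-02,
        4.84452350e-02, -1.20375644e-04]), 'eef_pos': array([235.03135893, 578.86126283, 225.04996682]), 'tcp_rot': array([-1.57066759e+00,  1.11598027e-03,  1.18501890e+00]), 'ft_force': array([-0.23195289, -0.09700606,  0.11455256]), 'moment': array([ 0.02854268,  0.00616523, -0.04655204]), 'opening': 1.0014758150827345}
scene {'camera_matrix': [[460.29371723590316, 0.0, 326.2130434613039], [0.0, 460.29371723590316, 246.70023603174965], [0.0, 0.0, 1.0]], 'R': [[0.18221953356323092, 0.9830697674433958, -0.01923210666532896], [0.6660057402159469, -0.13779133960257547, -0.7331097467159581], [-0.723348045955339, 0.12077822266168581, -0.6798383817814916]], 't': [-53.96031192717907, -290.8446620966602, 1484.558653275578]}
top {'camera_matrix': [[525.5458408775951, 0.0, 317.02762701209696], [0.0, 525.5458408775951, 227.56647821434265], [0.0, 0.0, 1.0]], 'R': [[-0.016914824690640803, -0.999795964375545, 0.011041663102055448], [-0.9849464287426335, 0.014761519813155792, -0.1722284240186218], [0.17203029155592703, -0.013788660238769151, -0.9849951531027971]], 't': [-55.369152005074106, 558.0822189356754, 1318.3417887362025]}
```

View pics/scene0.png

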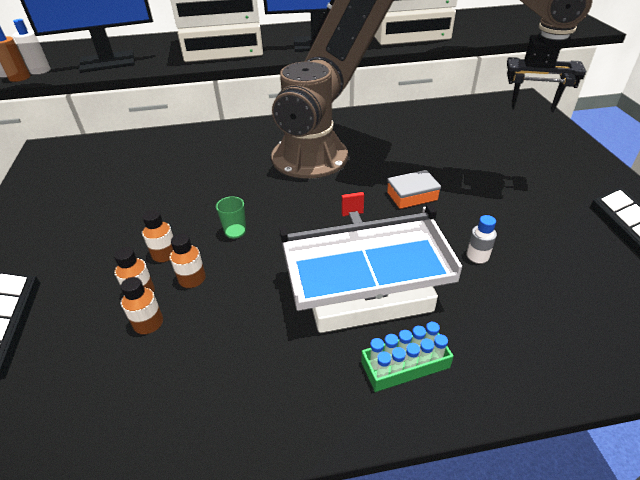

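View pics/top0.png

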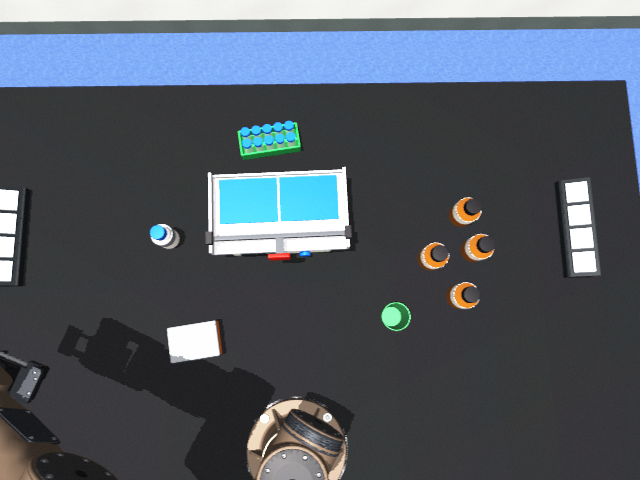

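```bash
cat >h.py <<'E'
import numpy as np,cv2
from cell import env
def pix(n,u,v,z):
    c=env.camera_info(n);K=np.array(c["camera_matrix"]);R=np.array(c["R"]);t=np.array(c["t"])
    d=R.T@np.linalg.solve(K,[u,v,1]);o=-R.T@t
    return o+d*(z-o[2])/d[2]
def proj(n,X):
    c=env.camera_info(n);K=np.array(c["camera_matrix"]);p=K@(np.array(c["R"])@np.array(X,float)+np.array(c["t"]));return p[:2]/p[2]
def crop(src,dst,x,y,w,h,f):
    im=cv2.imread(src)[y:y+h,x:x+w];cv2.imwrite(dst,cv2.resize(im,None,fx=f,fy=f,interpolation=cv2.INTER_CUBIC))
E
python3 - <<'E'
from h import *
crop("pics/top0.png","pics/a.png",380,180,150,150,4)
crop("pics/top0.png","pics/b.png",140,155,220,120,3.6)
crop("pics/scene0.png","pics/c.png",270,180,240,150,3.3)
crop("pics/scene0.png","pics/d.png",100,190,160,150,4)
E
```

```text
(no output)
```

View pics/a.png

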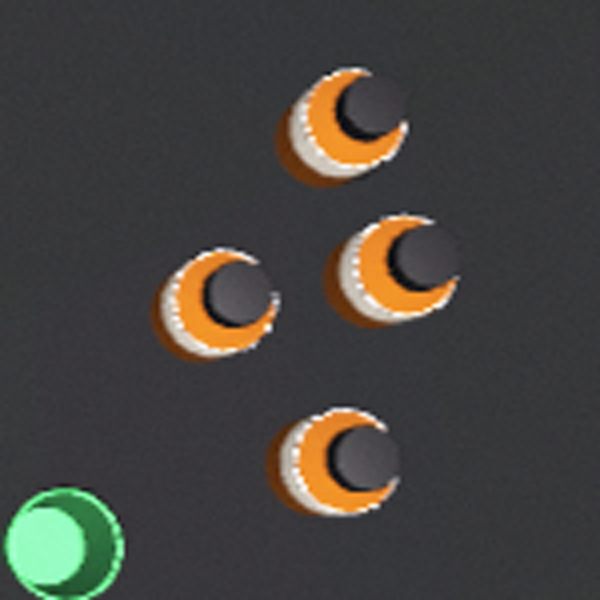

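View pics/b.png

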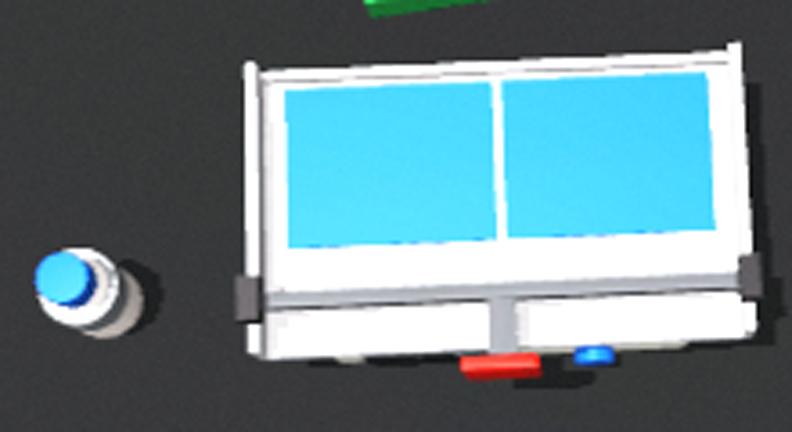

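View pics/c.png

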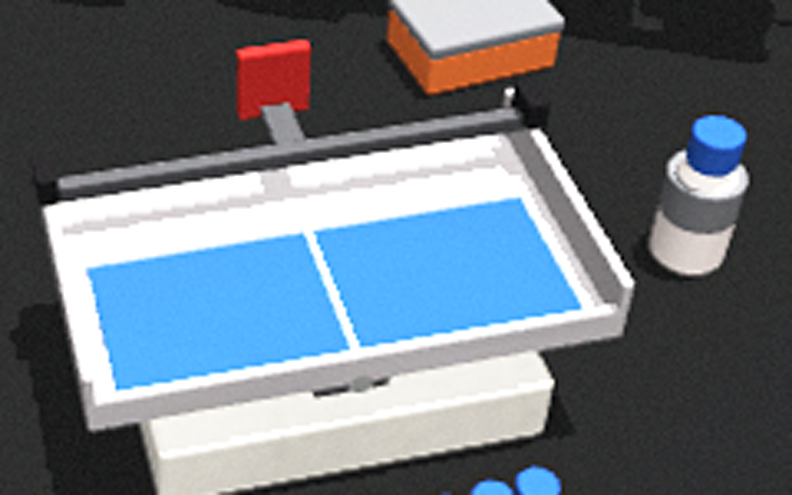

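View pics/d.png

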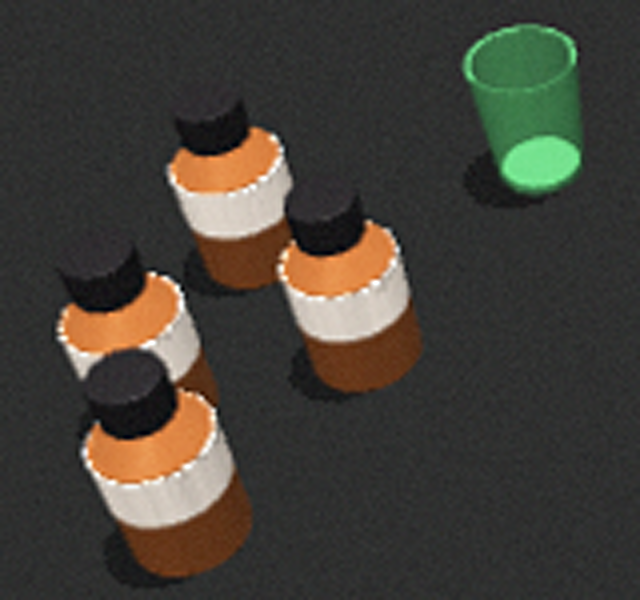

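```bash
python3 - <<'E'
from h import *
np.set_printoptions(precision=1,suppress=True)
def cp(f,x0,y0,x,y): return ((x+.5)/f-.5+x0,(y+.5)/f-.5+y0)
for n,x,y in[("A",240,293),("B",372,107),("C",424,257),("D",365,458)]:
    print(n,pix("top",*cp(4,380,180,x,y),125))
print("W",pix("top",*cp(3.6,140,155,66,278),115), "scene",pix("scene",*cp(3.3,270,180,719,131),115))
print("A scene",pix("scene",*cp(4,100,190,324,197),125))
m=[(287,93),(709,73),(716,231),(289,247)];tr=[(90,40)]
P=np.array([pix("top",*cp(3.6,140,155,*q),100) for q in m]);print(P)
ms=[(116,389),(581,308),(517,199),(88,268)]
S=np.array([pix("scene",*cp(3.3,270,180,*q),100) for q in ms]);print(S)
for Q,o in((P,[(90,150),(90,-150),(-25,-150),(-25,150)]),(S,[(90,-150),(90,150),(-25,150),(-25,-150)])):
    o=np.array(o,float)
    A,B=o-o.mean(0),Q[:,:2]-Q[:,:2].mean(0)
    H=A.T@B; th=np.arctan2(H[0,1]-H[1,0],H[0,0]+H[1,1])
    R=np.array([[np.cos(th),-np.sin(th)],[np.sin(th),np.cos(th)]])
    t=Q[:,:2].mean(0)-R@o.mean(0); print("tray",t,th,"res",(o@R.T+t-Q[:,:2]).round(1).tolist())
for q in[(460,361),(541,353)]:
  for z in(140,155,170,185,200): print(z,pix("top",*cp(3.6,140,155,*q),z))
for z in(140,155,170,185,200): print(z,pix("scene",*cp(3.3,270,180,237,51),z),pix("scene",*cp(3.3,270,180,310,41),z))
E
```

```text
A [ 476.7 -361.2  125. ]
B [ 591.4 -449.9  125. ]
C [ 497.1 -475.5  125. ]
D [ 375.5 -431.   125. ]
W [540.7 328.3 115. ] scene [538.1 334.4 115. ]
A scene [ 474.6 -356.6  125. ]
[[ 673.1  182.1  100. ]
 [ 683.6 -115.7  100. ]
 [ 569.7 -117.9  100. ]
 [ 562.8  179.1  100. ]]
[[ 675.3 -111.6  100. ]
 [ 667.2  185.7  100. ]
 [ 561.5  181.1  100. ]
 [ 569.  -114.1  100. ]]
tray [589.8  31. ] 0.028471415302053524 res [[2.4, 1.4], [0.5, -0.7], [-0.6, -1.8], [-2.2, 1.1]]
tray [585.8  34.4] 0.027127360108882857 res [[4.5, -1.5], [4.5, 1.1], [-4.8, 2.5], [-4.1, -2.1]]
140 [476.3  57.2 140. ]
155 [474.5  56.  155. ]
170 [472.6  54.8 170. ]
185 [470.8  53.5 185. ]
200 [469.   52.3 200. ]
140 [480.9   3.2 140. ]
155 [479.    2.6 155. ]
170 [477.1   2.  170. ]
185 [475.2   1.5 185. ]
200 [473.3   0.9 200. ]
140 [410.4  18.5 140. ] [409.5  72.7 140. ]
155 [430.2  14.2 155. ] [429.4  67.3 155. ]
170 [450.1  10.  170. ] [449.3  61.8 170. ]
185 [469.9   5.8 185. ] [469.1  56.3 185. ]
200 [489.8   1.5 200. ] [489.   50.8 200. ]
```

```bash
python3 - <<'E'
from h import *
from scipy.optimize import least_squares
np.set_printoptions(precision=1,suppress=True)
for n in("top","scene"):
    im=cv2.imread(f"pics/{n}0.png").astype(int);b=im[:,:,0];r=im[:,:,2]
    m=((b-r>90)).astype(np.uint8)
    m[:150]=0; m[320:]=0; m[:, :200]=0; m[:,470:]=0
    k,l,s,c=cv2.connectedComponentsWithStats(m); print(n,[x.tolist() for x in s if x[4]>30], )
    mm=np.isin(l,[i for i in range(1,k) if s[i,4]>2000]).astype(np.uint8)
    mm=cv2.morphologyEx(mm,cv2.MORPH_CLOSE,np.ones((9,9)))
    # soft IoU fit: sample grid
    vs,us=np.nonzero(mm); print("area",len(us))
    cs=cv2.minAreaRect
    hull=cv2.convexHull(np.c_[us,vs].astype(np.int32)); ap=cv2.approxPolyN(hull,4)[0] if hasattr(cv2,'approxPolyN') else cv2.approxPolyDP(hull,4,True)[:,0]
    print(ap.tolist(),[pix(n,*q,100)[:2].round(1).tolist() for q in ap])
    # moments-based: centroid of pixels mapped to plane
    Q=np.array([pix(n,u,v,100)[:2] for u,v in zip(us,vs)])
    w=np.array([1/abs(np.linalg.det(np.c_[pix(n,u+1,v,100)[:2]-q,pix(n,u,v+1,100)[:2]-q]))**-1 for (u,v),q in zip(zip(us,vs),Q)])
    c0=(Q*w[:,None]).sum(0)/w.sum();C=np.cov(Q.T,aweights=w);e,V=np.linalg.eigh(C)
    print("centroid",c0,"dims",np.sqrt(12*e),"long axis",V[:,1],"th",np.arctan(-V[0,1]/V[1,1]).round(4))
    th=np.arctan(-V[0,1]/V[1,1]);print("mid",c0-32.5*np.array([np.cos(th),np.sin(th)]))
    # bottle etc
E
```

```text
top [[0, 0, 640, 480, 302067], [279, 175, 60, 46, 2539], [219, 178, 59, 46, 2541], [299, 251, 12, 5, 53]]
area 5210
[[220, 224], [219, 179], [336, 174], [338, 219]] [[560.9, 178.9], [677.0, 183.1], [686.0, -114.2], [569.2, -116.6]]Traceback (most recent call last):
  File "<stdin>", line 17, in <module>
  File "h.py", line 4, in pix
    c=env.camera_info(n);K=np.array(c["camera_matrix"]);R=np.array(c["R"]);t=np.array(c["t"])
ValueError: time passes only in moves, steps and waits
```

```bash
sed -i 's/^def pix/_C={}\ndef ci(n):\n    if n not in _C: _C[n]=env.camera_info(n)\n    return _C[n]\ndef pix/; s/c=env.camera_info(n)/c=ci(n)/' h.py; python3 - <<'E'
from h import *
np.set_printoptions(precision=1,suppress=True)
print(env.state()['t'])
for n in("top","scene"):
    im=cv2.imread(f"pics/{n}0.png").astype(int);b=im[:,:,0];r=im[:,:,2]
    m=((b-r>90)).astype(np.uint8)
    m[:150]=0; m[320:]=0; m[:, :200]=0; m[:,460:]=0
    k,l,s,c=cv2.connectedComponentsWithStats(m)
    mm=np.isin(l,[i for i in range(1,k) if s[i,4]>2000]).astype(np.uint8)
    mm=cv2.morphologyEx(mm,cv2.MORPH_CLOSE,np.ones((9,9)))
    vs,us=np.nonzero(mm)
    Q=np.array([pix(n,u,v,100)[:2] for u,v in zip(us,vs)])
    w=np.array([abs(np.linalg.det(np.c_[pix(n,u+1,v,100)[:2]-q,pix(n,u,v+1,100)[:2]-q])) for (u,v),q in zip(zip(us,vs),Q)])
    c0=(Q*w[:,None]).sum(0)/w.sum();C=np.cov(Q.T,aweights=w);e,V=np.linalg.eigh(C)
    th=np.arctan(-V[0,1]/V[1,1])
    print(n,"centroid",c0,"dims",np.sqrt(12*e),"th",round(th,4),"mid",c0-32.5*np.array([np.cos(th),np.sin(th)]))
E
```

```text
0.1
top centroid [623.3  32.8] dims [114.4 297.4] th 0.0311 mid [590.8  31.8]
scene centroid [618.   35.6] dims [107.4 298.1] th 0.0302 mid [585.6  34.6]
```

>>> {"op": "jog_arm", "data": {
  "series": [
    {"dx": 0.0254, "dy": -0.0206, "dz": -0.004, "rz": 2, "gripper": 1},
    {"dx": 0.0254, "dy": -0.0206, "dz": -0.004, "rz": 2},
    {"dx": 0.0254, "dy": -0.0206, "dz": -0.004, "rz": 2},
    {"dx": 0.0254, "dy": -0.0206, "dz": -0.004, "rz": 2},
    {"dx": 0.0254, "dy": -0.0206, "dz": -0.004, "rz": 2},
    {"dx": 0.0254, "dy": -0.0206, "dz": -0.004, "rz": 2},
    {"dx": 0.0254, "dy": -0.0206, "dz": -0.004, "rz": 2},
    {"dx": 0.0254, "dy": -0.0206, "dz": -0.004, "rz": 2},
    {"dx": 0.0254, "dy": -0.0206, "dz": -0.004, "rz": 2},
    {"dx": 0.0254, "dy": -0.0206, "dz": -0.004, "rz": 2},
    {"dx": 0.0254, "dy": -0.0206, "dz": -0.004, "rz": 2},
    {"dx": 0.0254, "dy": -0.0206, "dz": -0.004, "rz": 2}
  ]
}}

```text
$.series[0]: bad value
```

>>> {"op": "jog_arm", "data": {
  "series": [
    {"dx": 0.0254, "dy": -0.0206, "dz": -0.004, "rx": 0, "ry": 0, "rz": 2, "gripper": 1},
    {"dx": 0.0254, "dy": -0.0206, "dz": -0.004, "rx": 0, "ry": 0, "rz": 2, "gripper": 1},
    {"dx": 0.0254, "dy": -0.0206, "dz": -0.004, "rx": 0, "ry": 0, "rz": 2, "gripper": 1},
    {"dx": 0.0254, "dy": -0.0206, "dz": -0.004, "rx": 0, "ry": 0, "rz": 2, "gripper": 1},
    {"dx": 0.0254, "dy": -0.0206, "dz": -0.004, "rx": 0, "ry": 0, "rz": 2, "gripper": 1},
    {"dx": 0.0254, "dy": -0.0206, "dz": -0.004, "rx": 0, "ry": 0, "rz": 2, "gripper": 1},
    {"dx": 0.0254, "dy": -0.0206, "dz": -0.004, "rx": 0, "ry": 0, "rz": 2, "gripper": 1},
    {"dx": 0.0254, "dy": -0.0206, "dz": -0.004, "rx": 0, "ry": 0, "rz": 2, "gripper": 1},
    {"dx": 0.0254, "dy": -0.0206, "dz": -0.004, "rx": 0, "ry": 0, "rz": 2, "gripper": 1},
    {"dx": 0.0254, "dy": -0.0206, "dz": -0.004, "rx": 0, "ry": 0, "rz": 2, "gripper": 1},
    {"dx": 0.0254, "dy": -0.0206, "dz": -0.004, "rx": 0, "ry": 0, "rz": 2, "gripper": 1},
    {"dx": 0.0254, "dy": -0.0206, "dz": -0.004, "rx": 0, "ry": 0, "rz": 2, "gripper": 1}
  ]
}}

```text
t: 1.3
eef_pos: [540.8, 330.8, 177.2]
tcp_rot: [-1.57, 0.0, 1.605]
ft_force: [-0.4, -0.7, 0.5]
opening: 1.002
```

```bash
python3 - <<'E'
from h import *
for n in("top","scene"):
    cv2.imwrite(f"pics/{n}1.png",env.read_camera(n)[:,:,::-1])
    print(n,proj(n,[540.8,330.8,115]),proj(n,[540.8,330.8,166]))
a=cv2.imread("pics/scene1.png")[130:280,400:560];b=cv2.imread("pics/top1.png")[170:320,90:250]
cv2.imwrite("pics/e.png",np.vstack([cv2.resize(x,None,fx=4,fy=4,interpolation=2)[:300*2] for x in(a,)]))
cv2.imwrite("pics/f.png",cv2.resize(b,None,fx=4,fy=4,interpolation=2))
E
```

```text
top [156.95972778 231.83248322] [150.73034588 228.29199412]
scene [486.56175527 220.2826549 ] [491.56737704 202.52060453]
```

View pics/e.png

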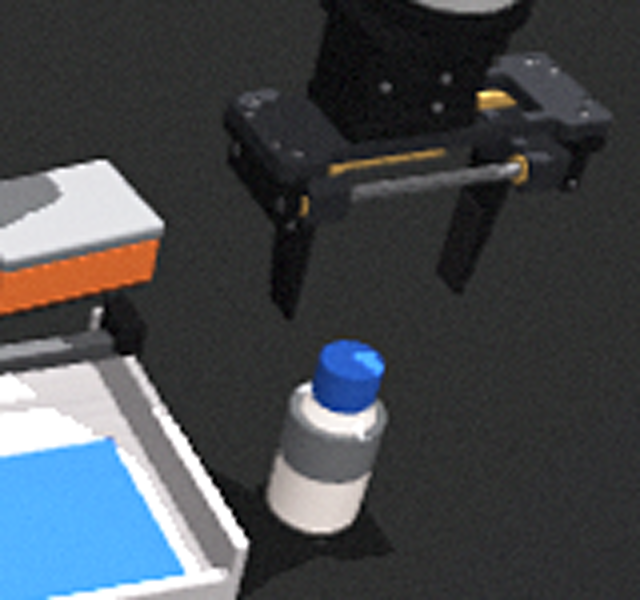

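View pics/f.png

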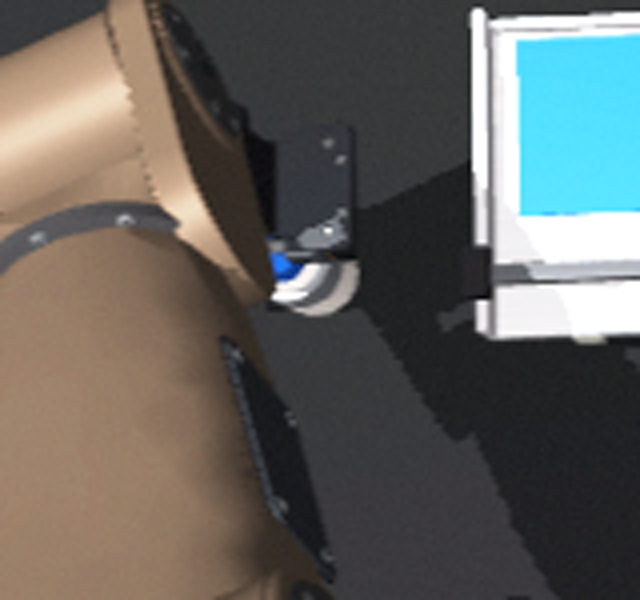

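>>> {"op": "jog_arm", "data": {
  "series": [
    {"dx": 0, "dy": 0, "dz": -0.02, "rx": 0, "ry": 0, "rz": 0, "gripper": 1},
    {"dx": 0, "dy": 0, "dz": -0.02, "rx": 0, "ry": 0, "rz": 0, "gripper": 1},
    {"dx": 0, "dy": 0, "dz": -0.02, "rx": 0, "ry": 0, "rz": 0, "gripper": 1},
    {"dx": 0, "dy": 0, "dz": -0.012, "rx": 0, "ry": 0, "rz": 0, "gripper": 1},
    {"dx": 0, "dy": 0, "dz": -0.008, "rx": 0, "ry": 0, "rz": 0, "gripper": 1},
    {"dx": 0, "dy": 0, "dz": 0, "rx": 0, "ry": 0, "rz": 0, "gripper": 0.3},
    {"dx": 0, "dy": 0, "dz": 0, "rx": 0, "ry": 0, "rz": 0, "gripper": 0.3},
    {"dx": 0, "dy": 0, "dz": 0, "rx": 0, "ry": 0, "rz": 0, "gripper": 0.3},
    {"dx": 0, "dy": 0, "dz": 0, "rx": 0, "ry": 0, "rz": 0, "gripper": 0.3},
    {"dx": 0, "dy": 0, "dz": 0, "rx": 0, "ry": 0, "rz": 0, "gripper": 0.3},
    {"dx": 0, "dy": 0, "dz": 0, "rx": 0, "ry": 0, "rz": 0, "gripper": 0.3}
  ]
}}

```text
t: 2.5
eef_pos: [540.1, 331.9, 97.9]
tcp_rot: [-1.571, -0.0, 1.604]
ft_force: [-0.0, 0.5, 0.1]
opening: 0.554
```

>>> {"op": "jog_arm", "data": {
  "series": [
    {"dx": 0, "dy": 0, "dz": 0, "rx": 0, "ry": 0, "rz": 0, "gripper": 0.3},
    {"dx": 0, "dy": 0, "dz": 0, "rx": 0, "ry": 0, "rz": 0, "gripper": 0.3},
    {"dx": 0, "dy": 0, "dz": 0, "rx": 0, "ry": 0, "rz": 0, "gripper": 0.3}
  ]
}}

```text
t: 2.8
eef_pos: [540.0, 331.9, 97.7]
tcp_rot: [-1.571, -0.0, 1.604]
ft_force: [-0.0, -0.2, -0.3]
opening: 0.373
```

>>> {"op": "jog_arm", "data": {
  "series": [
    {"dx": 0, "dy": 0, "dz": 0, "rx": 0, "ry": 0, "rz": 0, "gripper": 0},
    {"dx": 0, "dy": 0, "dz": 0, "rx": 0, "ry": 0, "rz": 0, "gripper": 0}
  ]
}}

```text
t: 3.0
eef_pos: [540.0, 331.9, 97.7]
tcp_rot: [-1.571, -0.0, 1.604]
ft_force: [-0.1, -0.1, 0.1]
opening: 0.372
```

```bash
python3 - <<'E'
from h import *
s=env.state();print(s['eef_pos'],s['opening'])
for n in("scene",):
    cv2.imwrite(f"pics/{n}2.png",env.read_camera(n)[:,:,::-1])
crop("pics/scene2.png","pics/g.png",410,150,140,130,4.5)
for z in(0,115): print(proj("scene",[*s['eef_pos'][:2],z]))
E
```

```text
[539.99364561 331.93840278  97.67271466] 0.37234981669528666
[476.69766034 256.05833543]
[486.87611486 219.99819023]
```

View pics/g.png

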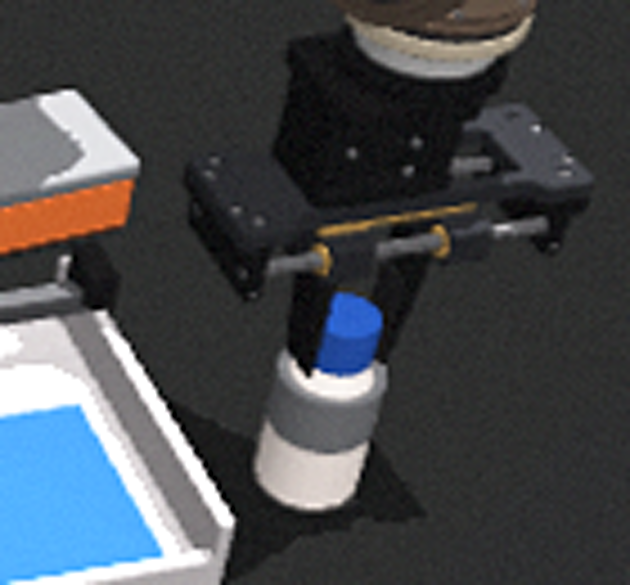

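>>> {"op": "jog_arm", "data": {
  "series": [
    {"dx": 0, "dy": 0, "dz": 0.02, "rx": 0, "ry": 0, "rz": 0, "gripper": 0},
    {"dx": 0, "dy": 0, "dz": 0.035, "rx": 0, "ry": 0, "rz": 0, "gripper": 0},
    {"dx": 0, "dy": 0, "dz": 0.035, "rx": 0, "ry": 0, "rz": 0, "gripper": 0},
    {"dx": 0, "dy": 0, "dz": 0.035, "rx": 0, "ry": 0, "rz": 0, "gripper": 0},
    {"dx": 0.01, "dy": -0.02, "dz": 0.02, "rx": 0, "ry": 0, "rz": 0, "gripper": 0},
    {"dx": 0.01, "dy": -0.03, "dz": 0, "rx": 0, "ry": 0, "rz": 0, "gripper": 0},
    {"dx": 0.01, "dy": -0.03, "dz": 0, "rx": 0, "ry": 0, "rz": 0, "gripper": 0},
    {"dx": 0.01, "dy": -0.03, "dz": 0, "rx": 0, "ry": 0, "rz": 0, "gripper": 0},
    {"dx": 0.01, "dy": -0.03, "dz": 0, "rx": 0, "ry": 0, "rz": 0, "gripper": 0},
    {"dx": 0.01, "dy": -0.03, "dz": 0, "rx": 0, "ry": 0, "rz": 0, "gripper": 0},
    {"dx": 0.01, "dy": -0.02, "dz": 0, "rx": 0, "ry": 0, "rz": 0, "gripper": 0},
    {"dx": 0.01, "dy": -0.018, "dz": 0, "rx": 0, "ry": 0, "rz": 0, "gripper": 0}
  ]
}}

```text
t: 4.25
eef_pos: [620.0, 122.4, 242.2]
tcp_rot: [-1.57, 0.0, 1.603]
ft_force: [0.6, -0.1, -2.8]
opening: 0.376
```

>>> {"op": "jog_arm", "data": {
  "series": [
    {"dx": 0, "dy": 0, "dz": -0.015, "rx": 0, "ry": 0, "rz": 0, "gripper": 0},
    {"dx": 0, "dy": 0, "dz": -0.015, "rx": 0, "ry": 0, "rz": 0, "gripper": 0},
    {"dx": 0, "dy": 0, "dz": 0, "rx": 0, "ry": 0, "rz": 0, "gripper": 0}
  ]
}}

```text
t: 4.55
eef_pos: [618.9, 123.5, 210.4]
tcp_rot: [-1.566, 0.0, 1.603]
ft_force: [-0.3, 0.2, -3.8]
opening: 0.373
```

```bash
python3 - <<'E'
from h import *
s=env.state();print(s['eef_pos'],s['opening'],s['ft_force'])
for n in("scene",):
    cv2.imwrite(f"pics/{n}3.png",env.read_camera(n)[:,:,::-1])
crop("pics/scene3.png","pics/i.png",270,120,220,180,3.5)
for z in(100,):
  for y in(-150,0,150):
    for x in(-25,90): print(x,y,proj("scene",[590.3+x-.03*y,32.8+y+.03*x,z]))
E
```

```text
[618.92092519 123.4781992  210.39086078] 0.37300787669089236 [-0.30525303  0.24619835 -3.79581239]
-25 -150 [294.59850988 261.38390741]
90 -150 [304.06516446 301.33414927]
-25 0 [361.9943072  250.30472726]
90 0 [377.24918275 288.34834394]
-25 150 [426.60114711 239.68402321]
90 150 [447.14090046 275.94672592]
```

View pics/i.png

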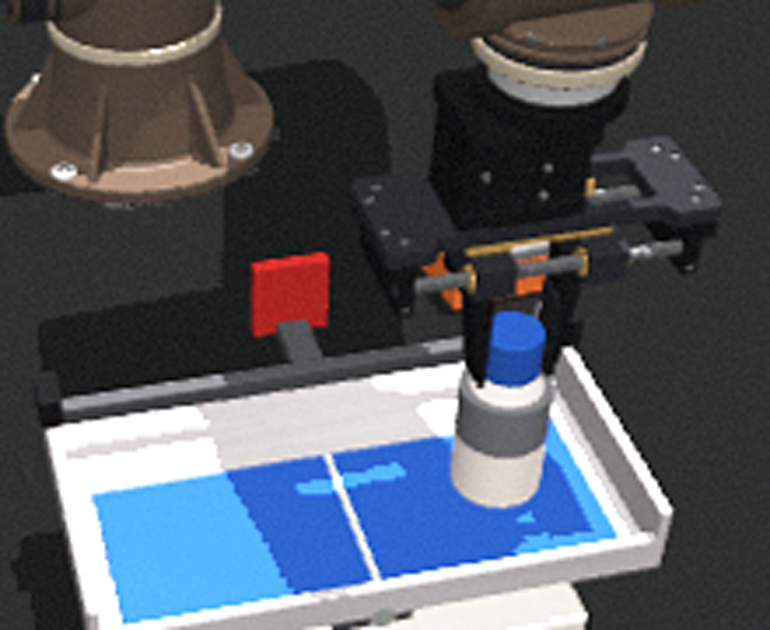

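>>> {"op": "jog_arm", "data": {
  "series": [
    {"dx": 0.0005, "dy": 0, "dz": -0.006, "rx": 0, "ry": 0, "rz": 0, "gripper": 0},
    {"dx": 0, "dy": 0, "dz": -0.006, "rx": 0, "ry": 0, "rz": 0, "gripper": 0},
    {"dx": 0, "dy": 0.0017, "dz": -0.0015, "rx": -0.86, "ry": 0, "rz": 0, "gripper": 0},
    {"dx": 0, "dy": 0.0017, "dz": -0.0015, "rx": -0.86, "ry": 0, "rz": 0, "gripper": 0},
    {"dx": 0, "dy": 0.0017, "dz": -0.0015, "rx": -0.86, "ry": 0, "rz": 0, "gripper": 0},
    {"dx": 0, "dy": 0.0017, "dz": -0.0015, "rx": -0.86, "ry": 0, "rz": 0, "gripper": 0},
    {"dx": 0, "dy": 0.0017, "dz": -0.0015, "rx": -0.86, "ry": 0, "rz": 0, "gripper": 0},
    {"dx": 0, "dy": 0.0017, "dz": -0.0015, "rx": -0.86, "ry": 0, "rz": 0, "gripper": 0},
    {"dx": 0, "dy": 0.0017, "dz": -0.0015, "rx": -0.86, "ry": 0, "rz": 0, "gripper": 0},
    {"dx": 0, "dy": 0.0014, "dz": -0.001, "rx": -0.86, "ry": 0, "rz": 0, "gripper": 0},
    {"dx": 0, "dy": 0, "dz": 0, "rx": 0, "ry": 0, "rz": 0, "gripper": 0}
  ]
}}

```text
t: 5.7
eef_pos: [620.4, 137.6, 189.0]
tcp_rot: [-1.567, 0.121, 1.605]
ft_force: [0.2, 0.5, -1.9]
opening: 0.37
```

```bash
python3 - <<'E'
from h import *
for n in("scene",):
    cv2.imwrite(f"pics/{n}4.png",env.read_camera(n)[:,:,::-1])
crop("pics/scene4.png","pics/j.png",270,120,220,180,3.5)
E
```

```text
(no output)
```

View pics/j.png

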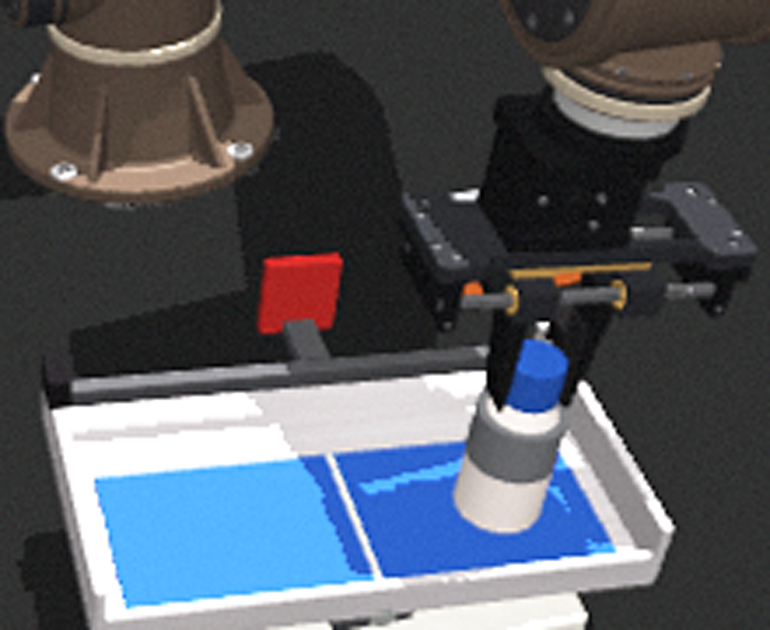

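>>> {"op": "jog_arm", "data": {
  "series": [
    {"dx": 0, "dy": 0, "dz": -0.0015, "rx": 0, "ry": 0, "rz": 0, "gripper": 0},
    {"dx": 0, "dy": 0, "dz": -0.001, "rx": 0, "ry": 0, "rz": 0, "gripper": 0},
    {"dx": 0, "dy": 0, "dz": 0, "rx": 0, "ry": 0, "rz": 0, "gripper": 0}
  ]
}}

```text
t: 6.05
eef_pos: [620.5, 137.2, 186.7]
tcp_rot: [-1.567, 0.12, 1.604]
ft_force: [0.2, 1.4, -0.4]
opening: 0.373
```

>>> {"op": "jog_arm", "data": {
  "series": [
    {"dx": 0, "dy": 0, "dz": 0, "rx": 0, "ry": 0, "rz": 0, "gripper": 0.5},
    {"dx": 0, "dy": 0, "dz": 0, "rx": 0, "ry": 0, "rz": 0, "gripper": 0.8},
    {"dx": 0, "dy": 0, "dz": 0, "rx": 0, "ry": 0, "rz": 0, "gripper": 0.8},
    {"dx": 0, "dy": 0, "dz": 0, "rx": 0, "ry": 0, "rz": 0, "gripper": 0.8},
    {"dx": 0, "dy": 0, "dz": 0, "rx": 0, "ry": 0, "rz": 0, "gripper": 0.8},
    {"dx": 0, "dy": 0.0012, "dz": 0.01, "rx": 0, "ry": 0, "rz": 0, "gripper": 0.8},
    {"dx": 0, "dy": 0.0024, "dz": 0.02, "rx": 0, "ry": 0, "rz": 0, "gripper": 0.9},
    {"dx": 0, "dy": 0.0024, "dz": 0.02, "rx": 0, "ry": 0, "rz": 0, "gripper": 1},
    {"dx": 0, "dy": 0, "dz": 0.04, "rx": 1.7, "ry": 0, "rz": 0, "gripper": 1},
    {"dx": 0, "dy": 0, "dz": 0.02, "rx": 5.2, "ry": 0, "rz": 0, "gripper": 1}
  ]
}}

```text
t: 7.05
eef_pos: [620.8, 144.7, 300.4]
tcp_rot: [-1.575, -0.003, 1.606]
ft_force: [-0.4, 0.5, 0.5]
opening: 0.994
```

```bash
python3 - <<'E'
from h import *
for n in("scene",):
    cv2.imwrite(f"pics/{n}5.png",env.read_camera(n)[:,:,::-1])
crop("pics/scene5.png","pics/k.png",270,120,220,180,3.5)
E
```

```text
(no output)
```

View pics/k.png

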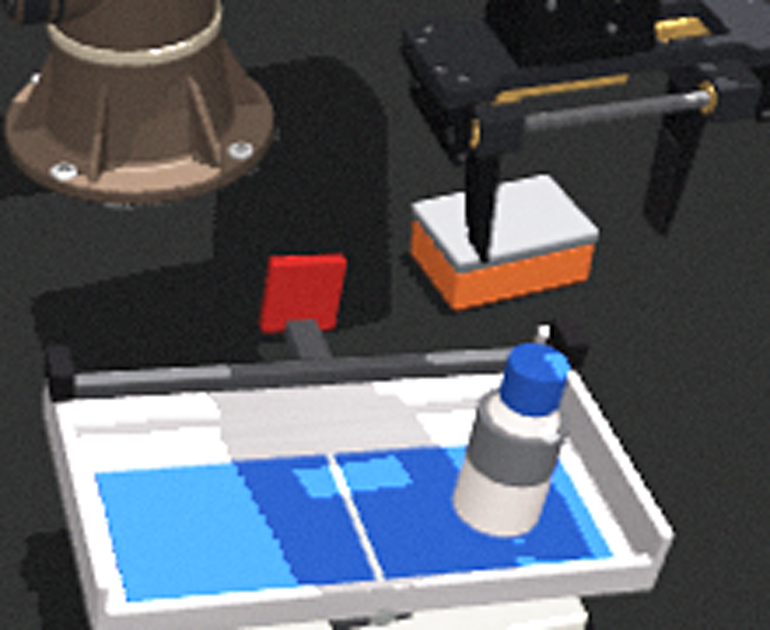

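>>> {"op": "jog_arm", "data": {
  "series": [
    {"dx": -0.0121, "dy": -0.042, "dz": 0, "rx": 0, "ry": 0, "rz": 0, "gripper": 1},
    {"dx": -0.0121, "dy": -0.042, "dz": 0, "rx": 0, "ry": 0, "rz": 0, "gripper": 1},
    {"dx": -0.0121, "dy": -0.042, "dz": 0, "rx": 0, "ry": 0, "rz": 0, "gripper": 1},
    {"dx": -0.0121, "dy": -0.042, "dz": 0, "rx": 0, "ry": 0, "rz": 0, "gripper": 1},
    {"dx": -0.0121, "dy": -0.042, "dz": 0, "rx": 0, "ry": 0, "rz": 0, "gripper": 1},
    {"dx": -0.0121, "dy": -0.042, "dz": 0, "rx": 0, "ry": 0, "rz": 0, "gripper": 1},
    {"dx": -0.0121, "dy": -0.042, "dz": 0, "rx": 0, "ry": 0, "rz": 0, "gripper": 1},
    {"dx": -0.0121, "dy": -0.042, "dz": -0.01, "rx": 0, "ry": 0, "rz": 0, "gripper": 1},
    {"dx": -0.0121, "dy": -0.042, "dz": -0.02, "rx": 0, "ry": 0, "rz": 0, "gripper": 1},
    {"dx": -0.0121, "dy": -0.042, "dz": -0.02, "rx": 0, "ry": 0, "rz": 0, "gripper": 1},
    {"dx": -0.0121, "dy": -0.042, "dz": -0.02, "rx": 0, "ry": 0, "rz": 0, "gripper": 1},
    {"dx": -0.0121, "dy": -0.042, "dz": -0.02, "rx": 0, "ry": 0, "rz": 0, "gripper": 1}
  ]
}}

```text
t: 8.3
eef_pos: [474.5, -362.5, 206.4]
tcp_rot: [-1.571, 0.0, 1.604]
ft_force: [1.6, 0.2, -0.5]
opening: 0.998
```

>>> {"op": "jog_arm", "data": {
  "series": [
    {"dx": 0, "dy": 0, "dz": -0.01, "rx": 0, "ry": 0, "rz": 0, "gripper": 1},
    {"dx": 0, "dy": 0, "dz": 0, "rx": 0, "ry": 0, "rz": 0, "gripper": 1}
  ]
}}

```text
t: 8.5
eef_pos: [474.4, -361.1, 195.3]
tcp_rot: [-1.569, -0.002, 1.602]
ft_force: [0.1, 0.7, 0.5]
opening: 1.001
```

```bash
python3 - <<'E'
from h import *
s=env.state();print(s['eef_pos'],s['tcp_rot'])
cv2.imwrite(f"pics/scene6.png",env.read_camera("scene")[:,:,::-1])
crop("pics/scene6.png","pics/l.png",90,130,180,150,4)
p=s['eef_pos'];print(proj("scene",[p[0],p[1],125]),proj("scene",[p[0]+10,p[1],p[2]-11]))
E
```

```text
[ 474.43030393 -361.05101075  195.3255034 ] [-1.56867687 -0.00232003  1.60206624]
[178.57443936 239.08299335] [171.62386195 221.14332442]
```

View pics/l.png

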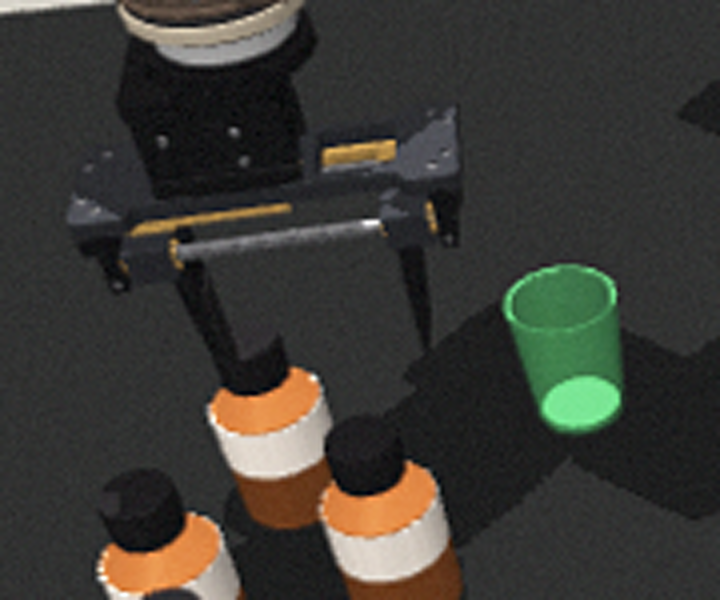

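>>> {"op": "jog_arm", "data": {
  "series": [
    {"dx": 0.0005, "dy": 0.0015, "dz": -0.02, "rx": 0, "ry": 0, "rz": 0, "gripper": 1},
    {"dx": 0, "dy": 0, "dz": -0.02, "rx": 0, "ry": 0, "rz": 0, "gripper": 1},
    {"dx": 0, "dy": 0, "dz": -0.02, "rx": 0, "ry": 0, "rz": 0, "gripper": 1},
    {"dx": 0, "dy": 0, "dz": -0.02, "rx": 0, "ry": 0, "rz": 0, "gripper": 1},
    {"dx": 0, "dy": 0, "dz": -0.009, "rx": 0, "ry": 0, "rz": 0, "gripper": 1},
    {"dx": 0, "dy": 0, "dz": 0, "rx": 0, "ry": 0, "rz": 0, "gripper": 0.3},
    {"dx": 0, "dy": 0, "dz": 0, "rx": 0, "ry": 0, "rz": 0, "gripper": 0.3},
    {"dx": 0, "dy": 0, "dz": 0, "rx": 0, "ry": 0, "rz": 0, "gripper": 0.3},
    {"dx": 0, "dy": 0, "dz": 0, "rx": 0, "ry": 0, "rz": 0, "gripper": 0.3},
    {"dx": 0, "dy": 0, "dz": 0, "rx": 0, "ry": 0, "rz": 0, "gripper": 0.3},
    {"dx": 0, "dy": 0, "dz": 0, "rx": 0, "ry": 0, "rz": 0, "gripper": 0.3},
    {"dx": 0, "dy": 0, "dz": 0, "rx": 0, "ry": 0, "rz": 0, "gripper": 0.3}
  ]
}}

```text
t: 9.75
eef_pos: [475.8, -359.4, 107.8]
tcp_rot: [-1.571, -0.0, 1.604]
ft_force: [-0.3, -0.0, -0.4]
opening: 0.465
```

>>> {"op": "jog_arm", "data": {
  "series": [
    {"dx": 0, "dy": 0, "dz": 0, "rx": 0, "ry": 0, "rz": 0, "gripper": 0},
    {"dx": 0, "dy": 0, "dz": 0, "rx": 0, "ry": 0, "rz": 0, "gripper": 0},
    {"dx": 0, "dy": 0, "dz": 0, "rx": 0, "ry": 0, "rz": 0, "gripper": 0}
  ]
}}

```text
t: 10.05
eef_pos: [475.8, -359.4, 107.7]
tcp_rot: [-1.571, -0.0, 1.604]
ft_force: [-0.6, -0.8, 1.5]
opening: 0.412
```

```bash
python3 - <<'E'
from h import *
s=env.state();print(s['eef_pos'],s['opening'])
cv2.imwrite(f"pics/scene7.png",env.read_camera("scene")[:,:,::-1])
crop("pics/scene7.png","pics/m.png",90,130,180,150,4)
p=s['eef_pos'];print(proj("scene",[p[0],p[1],125]))
E
```

```text
[ 475.79085172 -359.41506875  107.70562067] 0.41240638345819164
[179.30393362 239.38668389]
```

View pics/m.png

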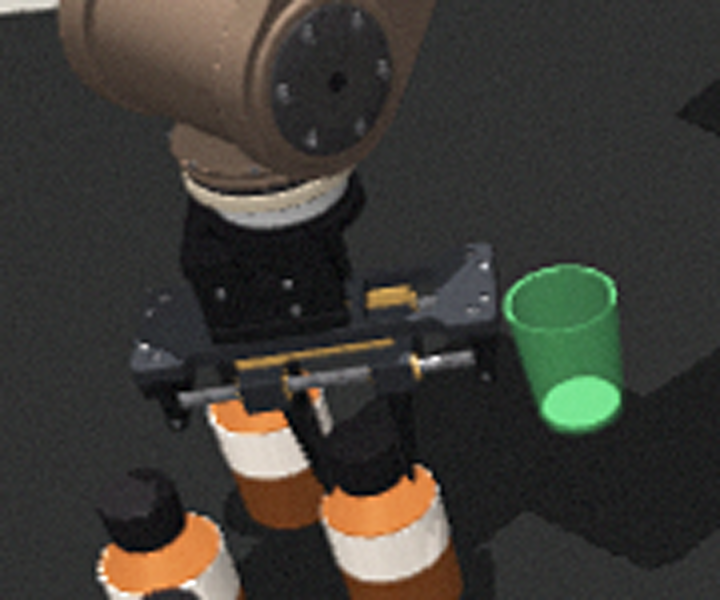

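>>> {"op": "jog_arm", "data": {
  "series": [
    {"dx": 0, "dy": 0, "dz": 0.02, "rx": 0, "ry": 0, "rz": 0, "gripper": 0},
    {"dx": 0, "dy": 0, "dz": 0.035, "rx": 0, "ry": 0, "rz": 0, "gripper": 0},
    {"dx": 0, "dy": 0, "dz": 0.035, "rx": 0, "ry": 0, "rz": 0, "gripper": 0},
    {"dx": 0, "dy": 0, "dz": 0.035, "rx": 0, "ry": 0, "rz": 0, "gripper": 0},
    {"dx": 0.01, "dy": 0.02, "dz": 0.03, "rx": 0, "ry": 0, "rz": 0, "gripper": 0},
    {"dx": 0.015, "dy": 0.033, "dz": 0.03, "rx": 0, "ry": 0, "rz": 0, "gripper": 0},
    {"dx": 0.015, "dy": 0.033, "dz": 0, "rx": 0, "ry": 0, "rz": 0, "gripper": 0},
    {"dx": 0.015, "dy": 0.033, "dz": 0, "rx": 0, "ry": 0, "rz": 0, "gripper": 0},
    {"dx": 0.015, "dy": 0.033, "dz": 0, "rx": 0, "ry": 0, "rz": 0, "gripper": 0},
    {"dx": 0.015, "dy": 0.033, "dz": 0, "rx": 0, "ry": 0, "rz": 0, "gripper": 0},
    {"dx": 0.015, "dy": 0.033, "dz": 0, "rx": 0, "ry": 0, "rz": 0, "gripper": 0},
    {"dx": 0.015, "dy": 0.033, "dz": 0, "rx": 0, "ry": 0, "rz": 0, "gripper": 0}
  ]
}}

```text
t: 11.3
eef_pos: [590.8, -106.7, 291.9]
tcp_rot: [-1.569, -0.001, 1.604]
ft_force: [0.8, -0.1, -4.8]
opening: 0.415
```

>>> {"op": "jog_arm", "data": {
  "series": [
    {"dx": 0.015, "dy": 0.033, "dz": 0, "rx": 0, "ry": 0, "rz": 0, "gripper": 0},
    {"dx": 0.015, "dy": 0.033, "dz": -0.01, "rx": 0, "ry": 0, "rz": 0, "gripper": 0},
    {"dx": 0.008, "dy": 0.016, "dz": -0.02, "rx": 0, "ry": 0, "rz": 0, "gripper": 0},
    {"dx": 0, "dy": 0, "dz": -0.02, "rx": 0, "ry": 0, "rz": 0, "gripper": 0},
    {"dx": 0, "dy": 0, "dz": 0, "rx": 0, "ry": 0, "rz": 0, "gripper": 0}
  ]
}}

```text
t: 11.8
eef_pos: [627.4, -25.5, 239.2]
tcp_rot: [-1.564, -0.002, 1.605]
ft_force: [-0.1, -0.2, -4.8]
opening: 0.415
```

```bash
python3 - <<'E'
from h import *
s=env.state();print(s['eef_pos'],s['tcp_rot'],s['opening'],s['ft_force'])
cv2.imwrite(f"pics/scene8.png",env.read_camera("scene")[:,:,::-1])
crop("pics/scene8.png","pics/n.png",270,120,220,180,3.5)
E
```

```text
[627.42363781 -25.45096812 239.23389327] [-1.56441945e+00 -1.58462361e-03  1.60503927e+00] 0.4152090217013569 [-0.09713125 -0.16563467 -4.77342981]
```

View pics/n.png

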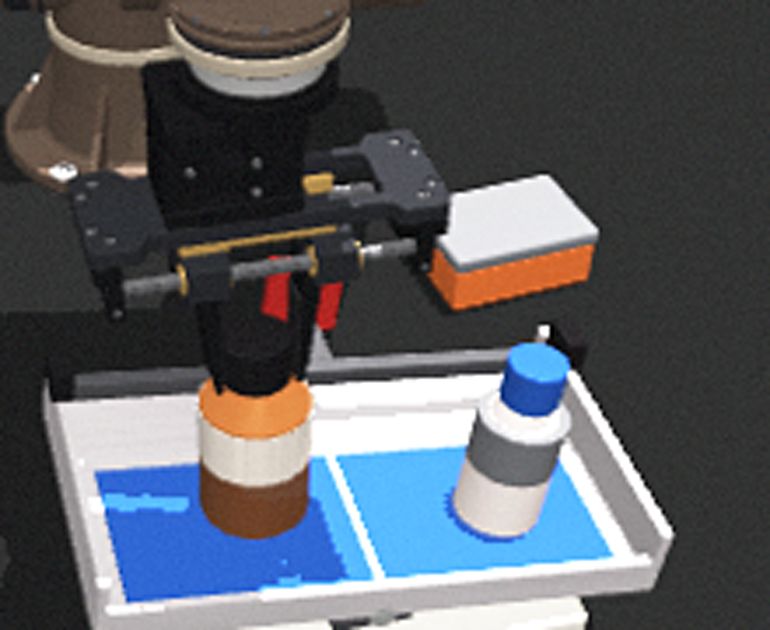

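>>> {"op": "jog_arm", "data": {
  "series": [
    {"dx": 0.001, "dy": 0, "dz": -0.01, "rx": 0, "ry": 0, "rz": 0, "gripper": 0},
    {"dx": 0, "dy": 0, "dz": -0.006, "rx": 0, "ry": 0, "rz": 0, "gripper": 0},
    {"dx": 0, "dy": 0, "dz": -0.003, "rx": 0, "ry": 0, "rz": 0, "gripper": 0},
    {"dx": 0, "dy": 0, "dz": -0.002, "rx": 0, "ry": 0, "rz": 0, "gripper": 0},
    {"dx": 0, "dy": 0, "dz": -0.002, "rx": 0, "ry": 0, "rz": 0, "gripper": 0},
    {"dx": 0, "dy": 0, "dz": -0.002, "rx": 0, "ry": 0, "rz": 0, "gripper": 0},
    {"dx": 0, "dy": 0, "dz": -0.002, "rx": 0, "ry": 0, "rz": 0, "gripper": 0},
    {"dx": 0, "dy": 0, "dz": -0.001, "rx": 0, "ry": 0, "rz": 0, "gripper": 0},
    {"dx": 0, "dy": 0, "dz": -0.001, "rx": 0, "ry": 0, "rz": 0, "gripper": 0},
    {"dx": 0, "dy": 0, "dz": -0.001, "rx": 0, "ry": 0, "rz": 0, "gripper": 0},
    {"dx": 0, "dy": 0, "dz": 0, "rx": 0, "ry": 0, "rz": 0, "gripper": 0}
  ]
}}

```text
t: 12.95
eef_pos: [629.8, -26.4, 212.6]
tcp_rot: [-1.571, -0.0, 1.604]
ft_force: [-0.8, -1.6, -1.7]
opening: 0.413
```

```bash
python3 - <<'E'
from h import *
s=env.state();print(s['eef_pos'],s['tcp_rot'],s['opening'],s['ft_force'])
cv2.imwrite(f"pics/scene9.png",env.read_camera("scene")[:,:,::-1])
crop("pics/scene9.png","pics/o.png",270,120,220,180,3.5)
E
```

```text
[629.83212933 -26.36861122 212.63587614] [-1.57097909e+00 -3.69278615e-04  1.60384764e+00] 0.4132221259043072 [-0.80201758 -1.64965524 -1.67410883]
```

View pics/o.png

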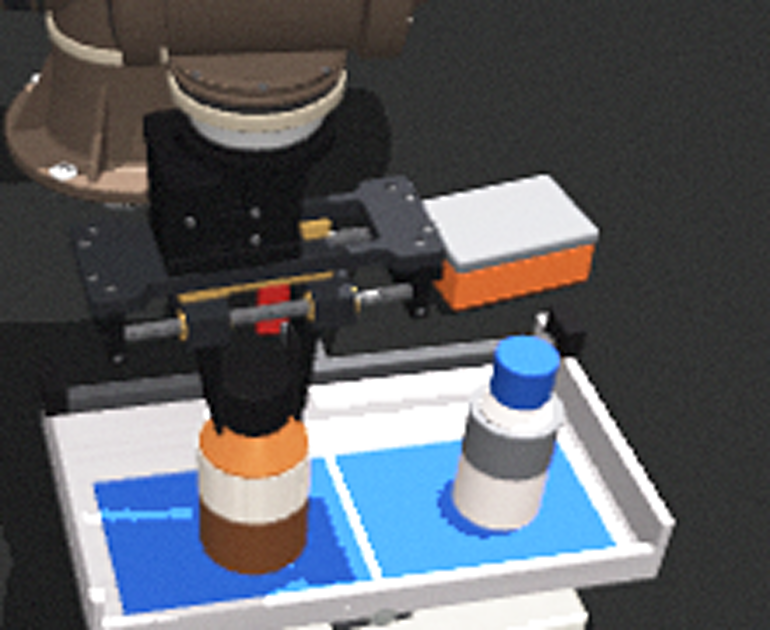

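>>> {"op": "jog_arm", "data": {
  "series": [
    {"dx": 0, "dy": 0, "dz": -0.001, "rx": 0, "ry": 0, "rz": 0, "gripper": 0},
    {"dx": 0, "dy": 0, "dz": -0.001, "rx": 0, "ry": 0, "rz": 0, "gripper": 0},
    {"dx": 0, "dy": 0, "dz": -0.001, "rx": 0, "ry": 0, "rz": 0, "gripper": 0},
    {"dx": 0, "dy": 0, "dz": -0.001, "rx": 0, "ry": 0, "rz": 0, "gripper": 0},
    {"dx": 0, "dy": 0, "dz": -0.0005, "rx": 0, "ry": 0, "rz": 0, "gripper": 0},
    {"dx": 0, "dy": 0, "dz": 0, "rx": 0, "ry": 0, "rz": 0, "gripper": 0},
    {"dx": 0, "dy": 0, "dz": 0, "rx": 0, "ry": 0, "rz": 0, "gripper": 0}
  ]
}}

```text
t: 13.7
eef_pos: [629.8, -26.4, 208.2]
tcp_rot: [-1.571, -0.0, 1.604]
ft_force: [-0.5, -1.9, -1.2]
opening: 0.417
```

```bash
python3 - <<'E'
from h import *
s=env.state();print(s['eef_pos'],s['tcp_rot'],s['opening'],s['ft_force'])
cv2.imwrite(f"pics/scene10.png",env.read_camera("scene")[:,:,::-1])
crop("pics/scene10.png","pics/p.png",270,120,220,180,3.5)
E
```

```text
[629.78809786 -26.36280919 208.18297055] [-1.57086715e+00 -4.19158248e-04  1.60384364e+00] 0.41715718581324746 [-0.51059339 -1.91000599 -1.19748154]
```

View pics/p.png

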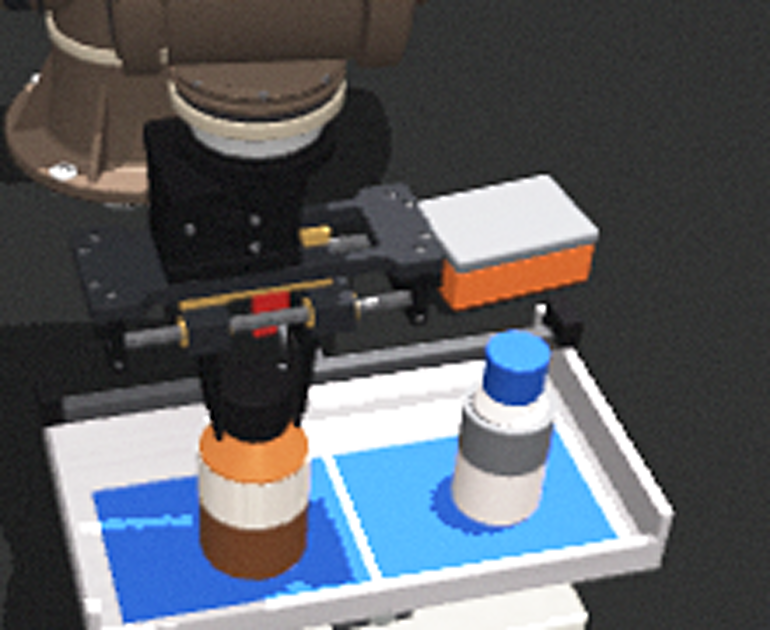

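>>> {"op": "jog_arm", "data": {
  "series": [
    {"dx": 0, "dy": 0, "dz": -0.0005, "rx": 0, "ry": 0, "rz": 0, "gripper": 0},
    {"dx": 0, "dy": 0, "dz": 0, "rx": 0, "ry": 0, "rz": 0, "gripper": 0.55},
    {"dx": 0, "dy": 0, "dz": 0, "rx": 0, "ry": 0, "rz": 0, "gripper": 0.8},
    {"dx": 0, "dy": 0, "dz": 0, "rx": 0, "ry": 0, "rz": 0, "gripper": 0.8},
    {"dx": 0, "dy": 0, "dz": 0, "rx": 0, "ry": 0, "rz": 0, "gripper": 0.8},
    {"dx": 0, "dy": 0, "dz": 0, "rx": 0, "ry": 0, "rz": 0, "gripper": 0.8},
    {"dx": 0, "dy": 0, "dz": 0, "rx": 0, "ry": 0, "rz": 0, "gripper": 0.8},
    {"dx": 0, "dy": 0, "dz": 0.01, "rx": 0, "ry": 0, "rz": 0, "gripper": 0.8},
    {"dx": 0, "dy": 0, "dz": 0.03, "rx": 0, "ry": 0, "rz": 0, "gripper": 0.8},
    {"dx": 0, "dy": 0, "dz": 0.04, "rx": 0, "ry": 0, "rz": 0, "gripper": 0.8},
    {"dx": 0, "dy": 0, "dz": 0.03, "rx": 0, "ry": 0, "rz": 0, "gripper": 0.8}
  ]
}}

```text
t: 14.85
eef_pos: [629.9, -26.3, 320.7]
tcp_rot: [-1.573, -0.0, 1.604]
ft_force: [0.5, -0.1, 0.5]
opening: 0.797
```

```bash
python3 - <<'E'
from h import *
s=env.state();print(s['eef_pos'],s['tcp_rot'],s['opening'],s['ft_force'])
cv2.imwrite(f"pics/scene11.png",env.read_camera("scene")[:,:,::-1])
crop("pics/scene11.png","pics/q.png",270,120,220,180,3.5)
E
```

```text
[629.88901089 -26.31963194 320.747004  ] [-1.57278336e+00 -9.95707053e-05  1.60389226e+00] 0.7973104505930363 [ 0.51369836 -0.13523092  0.48021946]
```

View pics/q.png

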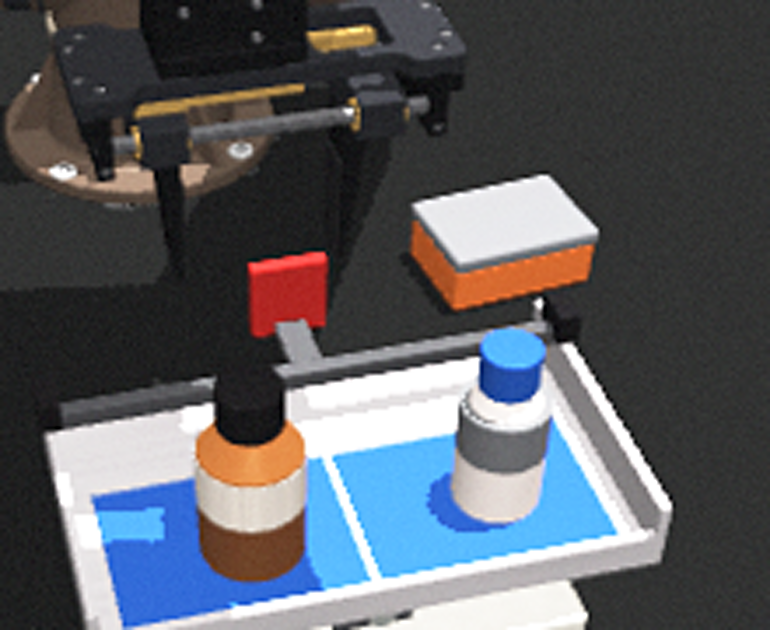

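```bash
cat >tilt.py <<'E'
from h import *
def tilt(img,ref="pics/scene0.png"):
    a=cv2.imread(ref,0);b=cv2.imread(img,0)
    X=[]
    for x,y,z in[(100,-170,110),(100,170,110),(100,170,132),(100,-170,132),(97,100,110),(97,-100,110),(97,50,110),(97,-50,110),(97,0,110),(97,140,110),(97,-140,110)]:
        X.append([590.3+x-.03*y,32.8+y+.03*x,z])
    out=[]
    for P in X:
        u,v=proj("scene",P);u,v=int(u),int(v);w=14
        if u<30:continue
        T=a[v-w:v+w,u-w:u+w].astype(np.float32)
        S=b[v-w-20:v+w+20,u-w-10:u+w+10].astype(np.float32)
        r=cv2.matchTemplate(S,T,cv2.TM_CCOEFF_NORMED);_,m,_,(c,d)=cv2.minMaxLoc(r)
        if 0<d<r.shape[0]-1:
            q=r[d-1:d+2,c];d=d+(q[0]-q[2])/(2*(q[0]-2*q[1]+q[2]))
        dv=d-20;y=(P[1]-32.8)
        # px per mm vertical
        s=proj("scene",[P[0],P[1],P[2]+1])[1]-proj("scene",P)[1]
        out.append((round(y),round(float(m),2),round(float(dv),2),round(dv/s,2)))
    o=np.array([k for k in out if k[1]>.7]);sl=np.polyfit(o[:,0],o[:,3],1)
    return sl,out
if __name__=="__main__":
    import sys
    for f in sys.argv[1:]:
        s,o=tilt(f);print(f,"tilt",s[0].round(4),"off",s[1].round(2));print(o)
E
python3 -c "
from h import *
cv2.imwrite('pics/scene12.png',env.read_camera('scene')[:,:,::-1])"
python3 tilt.py pics/scene3.png pics/scene5.png pics/scene10.png pics/scene11.png pics/scene12.png
```

```text
pics/scene3.png tilt -0.0005 off -0.11
[(-167, 1.0, -0.0, np.float64(0.01)), (173, 0.99, 0.01, np.float64(-0.04)), (173, 0.88, 0.01, np.float64(-0.03)), (-167, 1.0, -0.08, np.float64(0.24)), (103, 0.89, 0.06, np.float64(-0.17)), (-97, 1.0, 0.01, np.float64(-0.04)), (53, 0.93, 0.09, np.float64(-0.27)), (-47, 0.86, 0.09, np.float64(-0.28)), (3, 0.85, 0.09, np.float64(-0.27)), (143, 0.95, 0.08, np.float64(-0.23)), (-137, 1.0, 0.03, np.float64(-0.1))]
pics/scene5.png tilt -0.111 off 0.13
[(-167, 0.96, -6.23, np.float64(18.56)), (173, 0.96, 6.04, np.float64(-17.78)), (173, 0.84, 6.19, np.float64(-17.64)), (-167, 0.95, -6.24, np.float64(17.97)), (103, 0.79, 4.01, np.float64(-11.83)), (-97, 0.89, -4.05, np.float64(12.04)), (53, 0.85, 2.99, np.float64(-8.83)), (-47, 0.77, -1.29, np.float64(3.81)), (3, 0.74, -0.05, np.float64(0.13)), (143, 0.81, 5.46, np.float64(-16.1)), (-137, 0.88, -5.88, np.float64(17.48))]
pics/scene10.png tilt -0.0022 off -0.36
[(-167, 0.98, -0.01, np.float64(0.03)), (173, 0.98, 0.31, np.float64(-0.92)), (173, 0.86, 0.3, np.float64(-0.87)), (-167, 0.98, -0.02, np.float64
[... 480 characters left out ...]
 np.float64(1.67)), (-97, 0.87, -0.92, np.float64(2.74)), (53, 0.92, -0.02, np.float64(0.06)), (-47, 0.82, 0.08, np.float64(-0.25)), (3, 0.98, 0.04, np.float64(-0.13)), (143, 0.99, -0.88, np.float64(2.59)), (-137, 0.89, 1.38, np.float64(-4.1))]
pics/scene12.png tilt 0.0172 off -0.02
[(-167, 0.98, 1.32, np.float64(-3.92)), (173, 0.99, -0.97, np.float64(2.87)), (173, 0.87, -0.91, np.float64(2.61)), (-167, 0.98, 1.32, np.float64(-3.8)), (103, 0.91, -0.57, np.float64(1.68)), (-97, 0.88, -0.92, np.float64(2.72)), (53, 0.92, -0.02, np.float64(0.07)), (-47, 0.82, 0.08, np.float64(-0.25)), (3, 0.98, 0.04, np.float64(-0.13)), (143, 0.99, -0.88, np.float64(2.6)), (-137, 0.89, 1.37, np.float64(-4.07))]
```

>>> {"op": "jog_arm", "data": {
  "series": [
    {"dx": -0.034, "dy": 0.009, "dz": 0, "rx": 0, "ry": 0, "rz": 0, "gripper": 0.8},
    {"dx": -0.034, "dy": 0.009, "dz": 0, "rx": 0, "ry": 0, "rz": 0, "gripper": 0},
    {"dx": -0.034, "dy": 0.009, "dz": 0, "rx": 0, "ry": 0, "rz": 0, "gripper": 0},
    {"dx": -0.034, "dy": 0.009, "dz": 0, "rx": 0, "ry": 0, "rz": 0, "gripper": 0},
    {"dx": -0.034, "dy": 0.009, "dz": 0, "rx": 0, "ry": 0, "rz": 0, "gripper": 0},
    {"dx": -0.034, "dy": 0.009, "dz": 0, "rx": 0, "ry": 0, "rz": 0, "gripper": 0},
    {"dx": 0, "dy": 0, "dz": -0.03, "rx": 0, "ry": 0, "rz": 0, "gripper": 0},
    {"dx": 0, "dy": 0, "dz": -0.03, "rx": 0, "ry": 0, "rz": 0, "gripper": 0},
    {"dx": 0, "dy": 0, "dz": 0, "rx": 0, "ry": 0, "rz": 0, "gripper": 0},
    {"dx": 0, "dy": 0, "dz": 0, "rx": 0, "ry": 0, "rz": 0, "gripper": 0}
  ]
}}

```text
t: 15.95
eef_pos: [425.9, 27.7, 258.1]
tcp_rot: [-1.57, -0.001, 1.604]
ft_force: [0.9, 0.4, 0.2]
opening: 0.098
```

```bash
python3 - <<'E'
from h import *
s=env.state();print(s['eef_pos'],s['tcp_rot'],s['opening'],s['joints'])
for n in("scene","top"):cv2.imwrite(f"pics/{n}13.png",env.read_camera(n)[:,:,::-1])
crop("pics/scene13.png","pics/r.png",270,120,220,180,3.5)
E
```

```text
[425.92457487  27.65760192 258.14439598] [-1.57004642e+00 -5.38573745e-04  1.60385223e+00] 0.09848238830212726 [-9.04462402e-02  1.67308960e-01  1.96798831e+00  5.23006361e-04
  1.00710599e+00 -1.69457830e+00]
```

View pics/r.png

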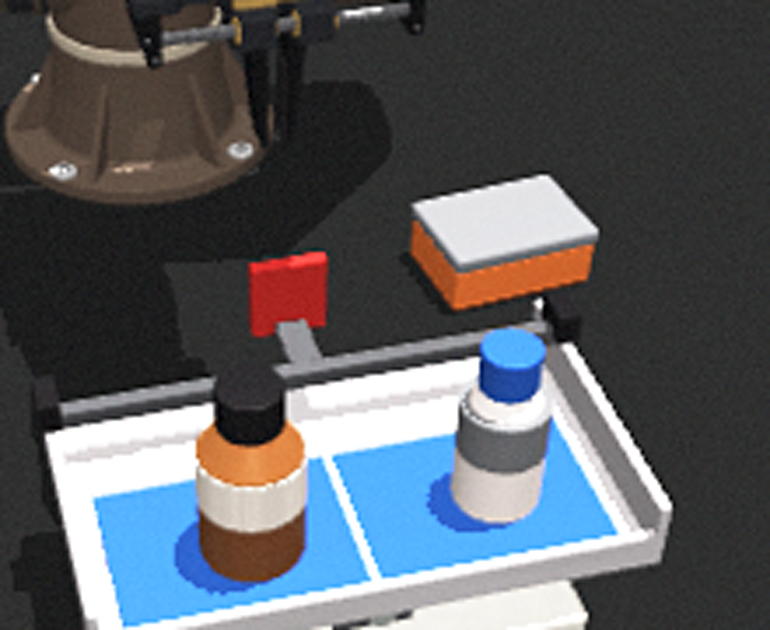

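View pics/top13.png

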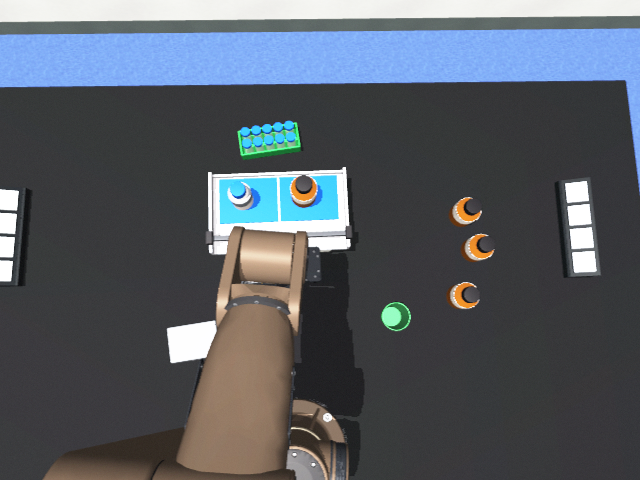

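>>> {"op": "jog_arm", "data": {
  "series": [
    {"dx": 0, "dy": 0.001, "dz": -0.025, "rx": 0, "ry": 0, "rz": 0, "gripper": 0},
    {"dx": 0, "dy": 0, "dz": -0.025, "rx": 0, "ry": 0, "rz": 0, "gripper": 0},
    {"dx": 0, "dy": 0, "dz": -0.025, "rx": 0, "ry": 0, "rz": 0, "gripper": 0},
    {"dx": 0, "dy": 0, "dz": -0.018, "rx": 0, "ry": 0, "rz": 0, "gripper": 0},
    {"dx": 0, "dy": 0, "dz": 0, "rx": 0, "ry": 0, "rz": 0, "gripper": 0},
    {"dx": 0.008, "dy": 0, "dz": 0, "rx": 0, "ry": 0, "rz": 0, "gripper": 0},
    {"dx": 0.008, "dy": 0, "dz": 0, "rx": 0, "ry": 0, "rz": 0, "gripper": 0},
    {"dx": 0, "dy": 0, "dz": 0, "rx": 0, "ry": 0, "rz": 0, "gripper": 0}
  ]
}}

```text
t: 16.85
eef_pos: [443.6, 28.6, 165.7]
tcp_rot: [-1.574, -0.0, 1.604]
ft_force: [0.1, -0.1, -0.4]
opening: 0.004
```

```bash
python3 - <<'E'
from h import *
s=env.state();print(s['eef_pos'],s['ft_force'],s['opening'])
for n in("scene",):cv2.imwrite(f"pics/{n}14.png",env.read_camera(n)[:,:,::-1])
crop("pics/scene14.png","pics/s.png",270,120,220,180,3.5)
E
```

```text
[443.60562196  28.57600342 165.7237653 ] [ 0.07424222 -0.09587482 -0.39479051] 0.0038956062654945823
```

View pics/s.png

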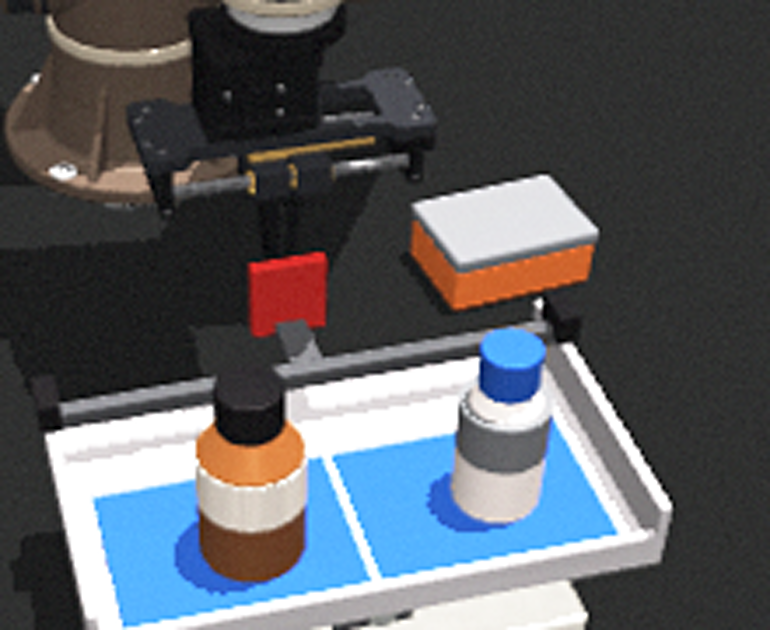

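>>> {"op": "jog_arm", "data": {
  "series": [
    {"dx": 0.004, "dy": 0, "dz": 0, "rx": 0, "ry": 0, "rz": 0, "gripper": 0},
    {"dx": 0.004, "dy": 0, "dz": 0, "rx": 0, "ry": 0, "rz": 0, "gripper": 0},
    {"dx": 0.004, "dy": 0, "dz": 0, "rx": 0, "ry": 0, "rz": 0, "gripper": 0},
    {"dx": 0.005, "dy": 0, "dz": 0, "rx": 0, "ry": 0, "rz": 0, "gripper": 0},
    {"dx": 0.005, "dy": 0, "dz": 0, "rx": 0, "ry": 0, "rz": 0, "gripper": 0},
    {"dx": 0.005, "dy": 0, "dz": 0, "rx": 0, "ry": 0, "rz": 0, "gripper": 0},
    {"dx": 0.005, "dy": 0, "dz": 0, "rx": 0, "ry": 0, "rz": 0, "gripper": 0},
    {"dx": 0.005, "dy": 0, "dz": 0, "rx": 0, "ry": 0, "rz": 0, "gripper": 0},
    {"dx": 0.005, "dy": 0.0005, "dz": 0, "rx": 0, "ry": 0, "rz": 0, "gripper": 0},
    {"dx": 0.005, "dy": 0.0005, "dz": 0, "rx": 0, "ry": 0, "rz": 0, "gripper": 0}
  ]
}}

```text
t: 17.9
eef_pos: [489.2, 29.7, 164.6]
tcp_rot: [-1.571, -0.0, 1.604]
ft_force: [-1.6, 0.1, 0.0]
opening: 0.005
```

>>> {"op": "jog_arm", "data": {
  "series": [
    {"dx": 0.004, "dy": 0.0005, "dz": 0, "rx": 0, "ry": 0, "rz": 0, "gripper": 0},
    {"dx": 0.004, "dy": 0, "dz": 0, "rx": 0, "ry": 0, "rz": 0, "gripper": 0},
    {"dx": 0.003, "dy": 0, "dz": 0, "rx": 0, "ry": 0, "rz": 0, "gripper": 0},
    {"dx": 0.002, "dy": 0, "dz": 0, "rx": 0, "ry": 0, "rz": 0, "gripper": 0},
    {"dx": 0, "dy": 0, "dz": 0, "rx": 0, "ry": 0, "rz": 0, "gripper": 0}
  ]
}}

```text
t: 18.4
eef_pos: [502.1, 30.2, 164.7]
tcp_rot: [-1.571, -0.0, 1.604]
ft_force: [-0.8, -0.1, -1.0]
opening: 0.006
```

```bash
python3 - <<'E'
from h import *
s=env.state();print(s['eef_pos'],s['ft_force'],s['opening'])
for n in("scene","top"):cv2.imwrite(f"pics/{n}15.png",env.read_camera(n)[:,:,::-1])
crop("pics/scene15.png","pics/u.png",270,120,220,180,3.5)
E
python3 tilt.py pics/scene15.png
```

```text
[502.10589102  30.17103161 164.67456037] [-0.75585223 -0.14920083 -1.00106624] 0.006440300227120767
pics/scene15.png tilt 0.0187 off -0.31
[(-167, 1.0, 1.15, np.float64(-3.43)), (173, 0.99, -0.98, np.float64(2.89)), (173, 0.87, -0.94, np.float64(2.69)), (-167, 0.99, 1.15, np.float64(-3.32)), (103, 0.91, -0.58, np.float64(1.71)), (-97, 0.87, 0.95, np.float64(-2.82)), (53, 0.92, -0.03, np.float64(0.1)), (-47, 0.81, 0.01, np.float64(-0.02)), (3, 0.98, 0.04, np.float64(-0.12)), (143, 0.99, -0.89, np.float64(2.63)), (-137, 0.99, 1.04, np.float64(-3.11))]
```

View pics/u.png

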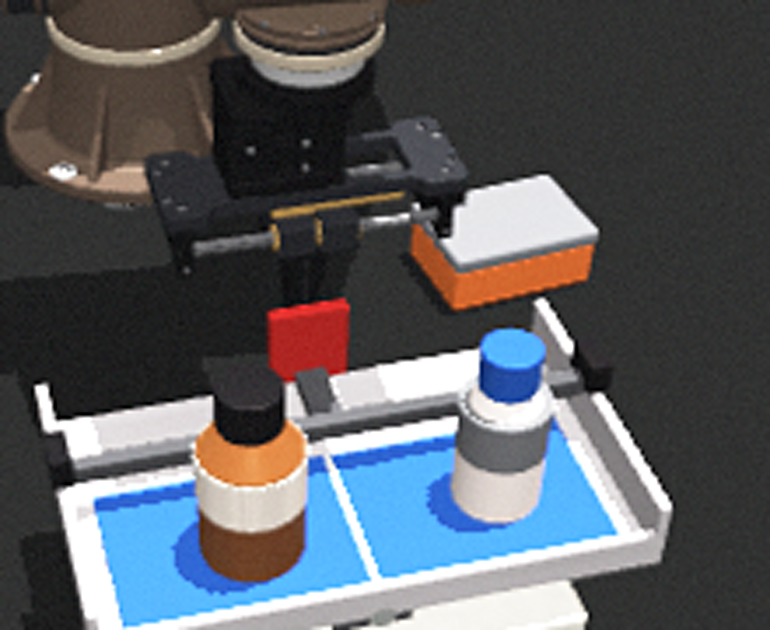

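>>> {"op": "jog_arm", "data": {
  "series": [
    {"dx": 0.002, "dy": 0, "dz": 0, "rx": 0, "ry": 0, "rz": 0, "gripper": 0},
    {"dx": 0.002, "dy": 0, "dz": 0, "rx": 0, "ry": 0, "rz": 0, "gripper": 0},
    {"dx": 0.002, "dy": 0, "dz": 0, "rx": 0, "ry": 0, "rz": 0, "gripper": 0},
    {"dx": 0.002, "dy": 0, "dz": 0, "rx": 0, "ry": 0, "rz": 0, "gripper": 0},
    {"dx": 0.002, "dy": 0, "dz": 0, "rx": 0, "ry": 0, "rz": 0, "gripper": 0},
    {"dx": 0.001, "dy": 0, "dz": 0, "rx": 0, "ry": 0, "rz": 0, "gripper": 0},
    {"dx": 0.001, "dy": 0, "dz": 0, "rx": 0, "ry": 0, "rz": 0, "gripper": 0},
    {"dx": 0.001, "dy": 0, "dz": 0, "rx": 0, "ry": 0, "rz": 0, "gripper": 0},
    {"dx": 0.001, "dy": 0, "dz": 0, "rx": 0, "ry": 0, "rz": 0, "gripper": 0}
  ]
}}

```text
t: 19.4
eef_pos: [515.8, 30.2, 164.6]
tcp_rot: [-1.571, -0.0, 1.604]
ft_force: [-1.8, -0.2, 0.5]
opening: 0.005
```

>>> {"op": "jog_arm", "data": {
  "series": [
    {"dx": 0.001, "dy": 0, "dz": 0, "rx": 0, "ry": 0, "rz": 0, "gripper": 0}
  ]
}}

```text
t: 19.5
eef_pos: [516.8, 30.2, 164.6]
tcp_rot: [-1.571, -0.0, 1.604]
ft_force: [-1.4, -1.0, 1.4]
opening: 0.006
```

>>> {"op": "jog_arm", "data": {
  "series": [
    {"dx": 0.001, "dy": 0, "dz": 0, "rx": 0, "ry": 0, "rz": 0, "gripper": 0}
  ]
}}

```text
t: 19.6
eef_pos: [517.8, 30.2, 164.6]
tcp_rot: [-1.571, -0.0, 1.604]
ft_force: [-0.9, -0.3, 0.7]
opening: 0.01
```

>>> {"op": "jog_arm", "data": {
  "series": [
    {"dx": 0.001, "dy": 0, "dz": 0, "rx": 0, "ry": 0, "rz": 0, "gripper": 0}
  ]
}}

```text
t: 19.7
eef_pos: [518.8, 30.2, 164.6]
tcp_rot: [-1.571, -0.0, 1.604]
ft_force: [-1.3, -0.1, 0.8]
opening: 0.004
```

```bash
python3 - <<'E'
from h import *
s=env.state();print(s['eef_pos'],s['ft_force'],s['opening'])
for n in("scene","top"):cv2.imwrite(f"pics/{n}16.png",env.read_camera(n)[:,:,::-1])
crop("pics/scene16.png","pics/v.png",270,140,200,160,4)
crop("pics/top16.png","pics/w.png",195,155,170,110,4.5)
E
python3 tilt.py pics/scene16.png|head -1
```

```text
[518.82557739  30.19205562 164.64010142] [-1.34277735 -0.10775127  0.78107732] 0.003573949860624665
pics/scene16.png tilt 0.0231 off -0.37
```

View pics/v.png

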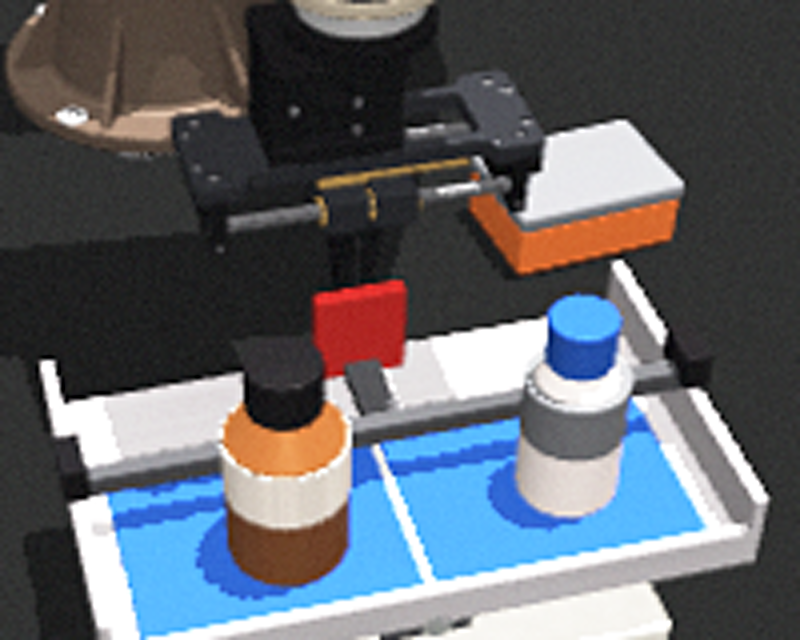

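View pics/w.png

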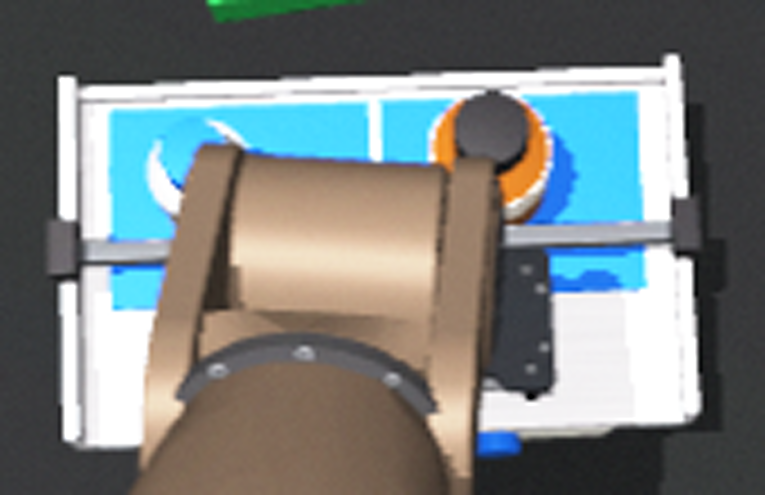

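>>> {"op": "jog_arm", "data": {
  "series": [
    {"dx": 0.001, "dy": 0, "dz": 0, "rx": 0, "ry": 0, "rz": 0, "gripper": 0}
  ]
}}

```text
t: 19.9
eef_pos: [519.7, 30.2, 164.6]
tcp_rot: [-1.571, -0.0, 1.604]
ft_force: [-0.3, -0.3, 0.5]
opening: 0.002
```

>>> {"op": "jog_arm", "data": {
  "series": [
    {"dx": 0.001, "dy": 0, "dz": 0, "rx": 0, "ry": 0, "rz": 0, "gripper": 0}
  ]
}}

```text
t: 20.0
eef_pos: [520.1, 30.2, 164.6]
tcp_rot: [-1.569, -0.0, 1.604]
ft_force: [-5.2, 0.5, 3.6]
opening: 0.006
```

>>> {"op": "jog_arm", "data": {
  "series": [
    {"dx": 0.001, "dy": 0, "dz": 0, "rx": 0, "ry": 0, "rz": 0, "gripper": 0}
  ]
}}

```text
t: 20.1
eef_pos: [521.0, 30.2, 164.6]
tcp_rot: [-1.569, -0.001, 1.604]
ft_force: [-6.6, -0.7, 3.9]
opening: 0.005
```

>>> {"op": "jog_arm", "data": {
  "series": [
    {"dx": 0.001, "dy": 0, "dz": 0, "rx": 0, "ry": 0, "rz": 0, "gripper": 0}
  ]
}}

```text
t: 20.2
eef_pos: [522.0, 30.2, 164.6]
tcp_rot: [-1.569, -0.001, 1.604]
ft_force: [-6.4, -0.4, 2.9]
opening: 0.008
```

>>> {"op": "jog_arm", "data": {
  "series": [
    {"dx": 0.001, "dy": 0, "dz": 0, "rx": 0, "ry": 0, "rz": 0, "gripper": 0}
  ]
}}

```text
t: 20.3
eef_pos: [523.0, 30.2, 164.6]
tcp_rot: [-1.569, -0.001, 1.604]
ft_force: [-6.7, -0.4, 2.4]
opening: 0.008
```

>>> {"op": "jog_arm", "data": {
  "series": [
    {"dx": 0.001, "dy": 0, "dz": 0, "rx": 0, "ry": 0, "rz": 0, "gripper": 0}
  ]
}}

```text
t: 20.4
eef_pos: [524.0, 30.2, 164.6]
tcp_rot: [-1.569, -0.001, 1.604]
ft_force: [-6.9, -0.6, 3.5]
opening: 0.003
```

>>> {"op": "jog_arm", "data": {
  "series": [
    {"dx": 0, "dy": 0, "dz": 0, "rx": 0, "ry": 0, "rz": 0, "gripper": 0},
    {"dx": -0.004, "dy": 0, "dz": 0, "rx": 0, "ry": 0, "rz": 0, "gripper": 0},
    {"dx": -0.01, "dy": 0, "dz": 0, "rx": 0, "ry": 0, "rz": 0, "gripper": 0},
    {"dx": -0.02, "dy": 0, "dz": 0.005, "rx": 0, "ry": 0, "rz": 0, "gripper": 0},
    {"dx": -0.03, "dy": 0, "dz": 0.03, "rx": 0, "ry": 0, "rz": 0, "gripper": 0},
    {"dx": 0, "dy": 0.04, "dz": 0.03, "rx": 0, "ry": 0, "rz": 0, "gripper": 0},
    {"dx": 0, "dy": 0.045, "dz": 0.02, "rx": 0, "ry": 0, "rz": 0, "gripper": 0},
    {"dx": 0, "dy": 0.045, "dz": 0, "rx": 0, "ry": 0, "rz": 0, "gripper": 0},
    {"dx": 0, "dy": 0.045, "dz": 0, "rx": 0, "ry": 0, "rz": 0, "gripper": 0},
    {"dx": 0, "dy": 0.045, "dz": 0, "rx": 0, "ry": 0, "rz": 0, "gripper": 0},
    {"dx": 0, "dy": 0.045, "dz": 0, "rx": 0, "ry": 0, "rz": 0, "gripper": 0},
    {"dx": 0, "dy": 0, "dz": 0, "rx": 0, "ry": 0, "rz": 0, "gripper": 0}
  ]
}}

```text
t: 21.6
eef_pos: [459.9, 299.1, 249.4]
tcp_rot: [-1.571, -0.001, 1.608]
ft_force: [0.3, -0.8, 0.3]
opening: 0.004
```

```bash
python3 - <<'E'
from h import *
s=env.state();print(s['eef_pos'],s['ft_force'],s['opening'])
for n in("scene","top"):cv2.imwrite(f"pics/{n}17.png",env.read_camera(n)[:,:,::-1])
crop("pics/scene17.png","pics/x.png",270,180,200,130,4)
crop("pics/top17.png","pics/y.png",195,155,170,110,4.5)
E
python3 tilt.py pics/scene17.png
```

```text
[459.92300559 299.05063053 249.40477429] [ 0.25808035 -0.76679064  0.29713199] 0.0038962053658413176
pics/scene17.png tilt 0.0202 off -0.33
[(-167, 0.99, 1.25, np.float64(-3.71)), (173, 0.99, -1.07, np.float64(3.14)), (173, 0.87, -1.01, np.float64(2.88)), (-167, 0.99, 1.25, np.float64(-3.59)), (103, 0.91, -0.64, np.float64(1.9)), (-97, 0.86, 0.99, np.float64(-2.94)), (53, 0.89, -0.03, np.float64(0.09)), (-47, 0.81, 0.02, np.float64(-0.06)), (3, 0.98, 0.04, np.float64(-0.12)), (143, 0.99, -0.97, np.float64(2.86)), (-137, 0.99, 1.13, np.float64(-3.37))]
```

View pics/x.png

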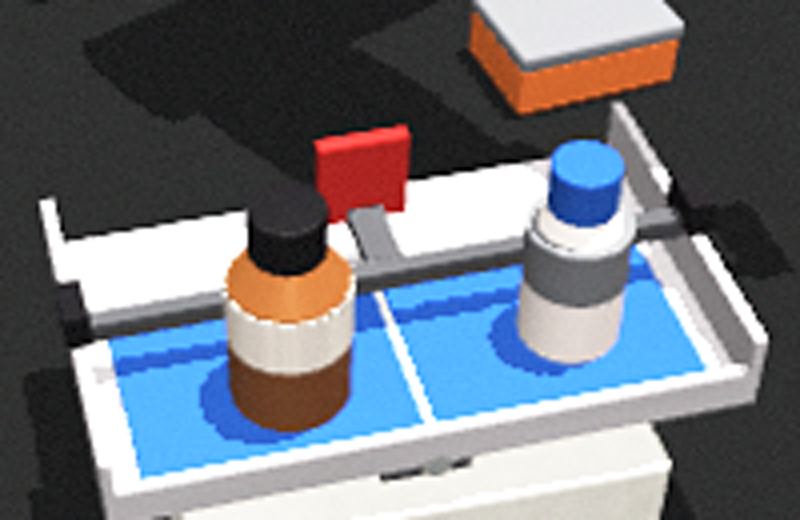

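View pics/y.png

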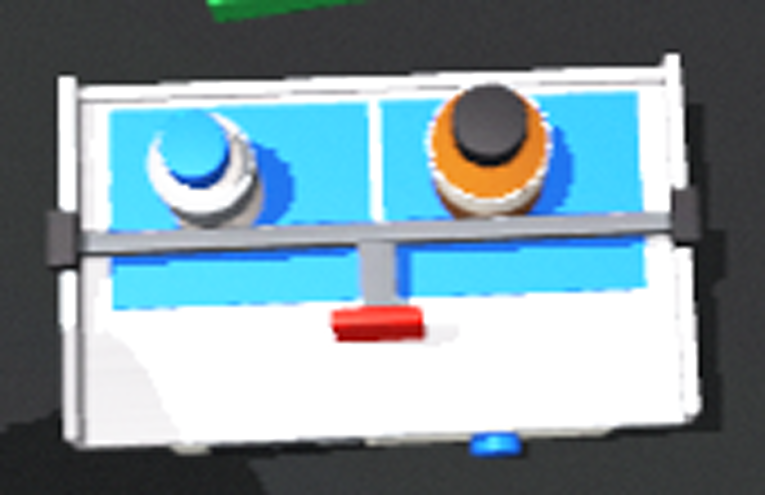

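```bash
python3 - <<'E'
from h import *
def tm(a,b,box):
    x,y,w,h=box;A=cv2.imread(a)[y:y+h,x:x+w];B=cv2.imread(b)[y-8:y+h+8,x-8:x+w+8]
    r=cv2.matchTemplate(cv2.resize(B,None,fx=8,fy=8,interpolation=2),cv2.resize(A,None,fx=8,fy=8,interpolation=2),cv2.TM_CCOEFF_NORMED)
    _,m,_,p=cv2.minMaxLoc(r);return p[0]/8-8,p[1]/8-8,round(m,3)
for a,b in(("13","17"),("16","17"),("13","16")):
  print(a,b,"white",tm(f"pics/scene{a}.png",f"pics/scene{b}.png",(398,213,31,57)),"amber",tm(f"pics/scene{a}.png",f"pics/scene{b}.png",(325,222,34,62)))
print("top white",tm("pics/top13.png","pics/top17.png",(226,178,22,18)),"amber",tm("pics/top13.png","pics/top17.png",(288,172,32,26)))
for tx,y in((30,90),(35,-60)):
  q=[590.3+tx-.03*y,32.8+y+.03*tx,100]; print(proj("scene",np.add(q,[1,0,0]))-proj("scene",q), proj("top",np.add(q,[1,0,100]))-proj("top",np.add(q,[0,0,100])))
E
```

```text
13 17 white (0.375, 1.375, 0.848) amber (0.5, 1.625, 0.894)
16 17 white (0.625, 1.375, 0.968) amber (0.875, 1.25, 0.963)
13 16 white (-0.25, -0.125, 0.862) amber (-0.375, 0.125, 0.9)
top white (0.375, -1.125, 0.838) amber (0.0, -1.0, 0.928)
[0.14648063 0.32187672] [ 0.00401506 -0.41721207]
[0.09927284 0.3402901 ] [-0.00497913 -0.41527984]
```

```bash
python3 -c "
from cell import env
print(env.job_done(), env.state()['t'])"
```

```text
the job is handed in; nothing more can be done
the job is handed in; nothing more can be done
```

Both bottles are standing upright on the blue mat and released, and the bar is against them. I handed the job in about 21.7 s into the run. The hand-in gives no verdict, so what follows comes from my own checks.

**Placement:** The white bottle stands about 90 mm from the pivot line on the +y side. The amber bottle, the one that started farthest left, stands about 60 mm from it on the −y side.

**Bar:** I pushed it by its handle with closed fingers. The push force rose from about 1.5 N to 6.5 N at contact, and I went about 4 mm further. The before-and-after pictures show both bottles shifting about 3–4 mm together, so the bar met both. I then backed the arm well clear.

**Tray:** It is at rest at about 0.02 rad, amber side slightly low and inside the 0.04 limit. I left it there rather than re-seat a bottle.

**Disagreements:** The two cameras differed by 3–6 mm in y, so I averaged them and checked against the gripped bottles.

**Bystanders:** I saw no sign that the beaker, vial rack or tip box had moved, but I did not measure them.

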